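# Clamp a roller brush in the bench cradle with the ratchet wrench

## Task

Pick up the upright black roller brush and lower it, lying on its side, into the cradle of the bench clamp, with its middle about over the cradle's centre, and let go. Then take the clamp's ratchet wrench by its handle and swing it back and forth, tightening clockwise, until the sprung jaw pad holds the brush firmly against the fence and the screw is at or near its stop. Let go of the wrench at the end, and do not shift or knock over the bottle and the filter on the way.

Things in the scene. Friction and masses are not known exactly. Their poses are not given: they have to be found in the camera images.
- roller: Black vacuum roller brush: loose cylinder 44 mm in diameter, 180 mm long, thin grey cap at each end, 0.15 to 0.27 kg. Starts upright on the worktop near a white bottle and a grey filter, whose places may be swapped with it. Origin: centre of the end it stands on; z along the cylinder. Either end may point either way in the cradle.
- roller_mid (a point): The middle of the roller brush, on its axis, 90 mm from each end.
- clamp: Bench clamp fixed to the worktop. Its x runs from jaw to fence (roughly away from the robot), y along the cradle (roughly to the robot's left), z up. Origin on the worktop under the cradle's centre. Dark base plate 12 mm thick, x -140 to +50, y -120 to +60 mm.
- cradle (a point): Cradle centre = middle of a seated brush, 62 mm above the clamp's origin; clamp's axes, brush lies along y. It rests on two 14 mm ribs at y -55 and +30 mm that slope 20 degrees down to the fence, so it rolls against the fence. Mouth between pad and fence 62 mm at the start. Nothing stands beside the brush beyond y +37 mm, so its end there (it reaches y +90) is free to be held from above.
- fence (a point): Top edge, middle of the fence's face: an upright aluminium wall 12 mm thick and 99 mm long at clamp x +22 mm, y -62 to +37 mm, 80 mm above the worktop.
- pad: Sprung rubber pad of the jaw, 38 mm wide (clamp y -31 to +7), 36 mm high, at brush axis height. Its origin starts at the clamp's origin and moves with it along clamp x; the pad's face lies 40 mm to -x of it. The jaw behind (76 mm high) advances 8 mm per rad of screw; the pad meets a seated brush after 18 mm and is then pushed back against a spring of 800 N/m.
- spindle (a joint): Angle of the clamp's upright screw, rad; 0 at the start (jaw open), grows clockwise from above (tightening), stop at 3.6. The pad meets a seated brush at about 2.25. It needs about 0.35 N m to turn (3 N at the handle) and stays where it is left, but for a creep of under 0.1 rad during a return swing.
- screw (a point): Centre of the wrench head's top, on the screw's upright axis (clamp x -75, y -90 mm), 98 mm above the worktop. The head is a steel disc 68 mm across.
- wrench (a joint): Angle of the ratchet wrench that stays on the screw, rad, 0 to 1.2 between stops, grows clockwise from above. The handle points along clamp -y at 0.6, turned towards clamp +x at 0 and towards -x at 1.2. Clockwise (towards the robot) it drives the screw; swung back it clicks freely over 24 teeth (0.26 rad each, up to that much of a swing is lost). Starts anywhere; several swings needed.
- wrench_grip (a point): Middle of the wrench's black handle, 130 mm from the screw's axis, 83 mm above the worktop. The black part is 90 mm long, 18 mm wide, 18 mm high; this point's x points along it away from the screw, z up. Pinch it across from above; about 60 mm are free below it.
- bottle: Short white bottle, 54 mm across, 115 mm tall; leave it. Origin: centre of its underside.
- filter: Grey pleated filter, 60 mm across, 88 mm tall; leave it. Origin: centre of its underside.
Not all that is in view belongs to the job. What is shaped like the roller but pink is not meant.

How it is judged:
On the way, in this order (a step that is already met when the one before it is completed fails the run):
1. the brush is brought down over the cradle in the gripper, tipped well over towards its side, not dropped (angle between roller's own z axis and vertical between 0.6 and 2.54 rad and distance between roller_mid and cradle below 0.06 m and contact force between the fingers and roller above 0.3 N).
2. the brush lies in the cradle, let go, before the jaw has been closed (angle between the z axis of roller and the y axis of clamp, either way round below 0.12 rad and y of roller_mid in the frame of cradle between -0.02 and 0.02 m and z of roller_mid in the frame of cradle between -0.008 and 0.01 m and x of roller_mid in the frame of cradle between -0.022 and 0.008 m and contact force between the fingers and roller below 0.1 N and value of joint spindle below 1.2 rad), for 0.3 s.
3. the screw has been turned further than one swing of the wrench can turn it (value of joint spindle above 1.4 rad).
At the end, for the whole second after the job is handed in: The screw stands past 2.8 rad, the sprung pad presses the brush with more than 3 N, and the brush lies still along the cradle (within 0.08 rad), seated within 6 mm of the fence and 7 mm of seated height, its middle within 20 mm of the cradle's centre along it, nothing held (value of joint spindle above 2.8 rad and contact force between pad and roller above 3 N and angle between the z axis of roller and the y axis of clamp, either way round below 0.08 rad and y of roller_mid in the frame of cradle between -0.02 and 0.02 m and z of roller_mid in the frame of cradle between -0.007 and 0.007 m and x of roller_mid in the frame of cradle between -0.006 and 0.006 m and linear speed of roller below 0.02 m/s); the robot touches nothing.
It fails at once if the bottle or the filter is pushed more than 30 mm or knocked over (distance of any of bottle, filter from where it was at the start of the episode above 0.03 m or angle between any of bottle, filter's own z axis and vertical above 0.5 rad).
It also fails if it takes over 72 s, if anything falls off the work surface, if the arm or the gripper's body presses on something with over 40 N, if the wrist force passes 120 N, or if a joint passes its speed limit or range.

## Robot

A 6-joint arm with a two-finger parallel gripper is mounted at the origin on the work surface. World frame = base frame: x ahead of the robot, y to its left, z up, the work surface at z = 0. Lengths are in m, angles in rad, forces in N, time in s.
With the tool pointing down it reaches from about 0.3 to 0.875 m from the base axis. Payload 6.4 kg.
Tool frame: the origin (TCP) lies at the very end of the fingers, on their centre line; the grasp point (between the pads) lies 19 mm behind it (arm.hold_point_z is the distance from the TCP to the grasp point, in m); z points along the fingers, y is the direction in which the jaws open and shut (so a half turn about z gives the same grasp; the last joint's range is limited). The gripper opens to 88 mm and grips with 3 to 60 N. Pads are 18 mm wide; open, the fingers measure 123 mm over their backs; the gripper's body (75 mm by 187 mm) begins 45 mm behind the grasp point.
Start: joints at [-1.389, 0.181, 1.607, -0, 1.354, -0.206], TCP at [0.217, -0.532, 0.239] pointing down, gripper open.
Joint ranges: [-2.99, 2.99], [-0.89, 2.07], [0.3, 2.58], [-1.14, 4.28], [0, 2.63], [-3.12, 3.12]. Speed limits (rad/s): [2.57, 2.57, 3.01, 3.14, 3.14, 3.14].

## Interface

Orientations are given as a rotation vector (axis times angle).
In Python, from workcell import arm gives the robot as it stands.
- The arm moves only by the tool move_arm, never from a script. Its argument "commands" is a list of rows, each an object with "gripper": the finger opening in mm, from 0 to 88.1; "delta_pos": the shift along the tool's x, y, z in mm, a list of three; "angular": the turn, a rotation vector about the tool's x, y, z in degrees, a list of three. In form: [{"gripper": gripper, "delta_pos": [dx, dy, dz], "angular": [rx, ry, rz]}, ...]. A call has 1 to 8 rows; each row is the pose to reach, as a shift and turn from the pose commanded when the call began, along the tool's axes at that moment; what a row does not reach only later rows make up. A row lasts 1/10 s, in which the tool goes at most 50 mm and 8.59 degrees, less where a joint would pass 70% of its speed; a pose out of reach is approached as far as the arm can. A call with a gripper value outside its range is refused whole. The fingers move at their own pace and stop on an object; the grip force is fixed at half the most. Time passes only in rows, so rows that repeat a pose let the fingers close. It gives the time, the measured TCP pose, the force and the opening at its end, in the units of the state.
- arm.get_obs(): the state, without advancing time (a new reading comes with each control period).
- arm.get_image(name): name is "scene" or "side" or "wrist"; returns the picture (400x640x3 uint8, red, green, blue); there is no depth.
- arm.camera_model(name): a dict with "fov_y" (degrees; the focal length in pixels is half the picture's height over the tangent of half this angle, whatever the lens; pixels are square), "cx", "cy" (the principal point, pixels), "R" (3x3) and "t" (3): a world point X has camera coordinates R X + t. Camera axes: x right, y down, z forward; pixel columns grow to the right and rows downward; lengths in m; the calibration is good to about 2 mm. A picture is of the moment at which its call begins: read the wrist's pose just before it. camera_model takes no time and is no camera call; for the wrist camera it gives the pose at the moment of the call.
- arm.sign_off(): hands the job in, once; it reports no verdict.
The state is a dict: "clock": time; "joints": joint angles; "dq": joint speeds; "joint_efforts": joint torques, N m; "position": TCP position; "tcp_rot": TCP orientation; "contact_force": force on the tool from outside, world axes, zero at the start; "wrist_torque": the same for the moment, N m; "finger_gap": finger opening in m.
Only numpy, scipy, OpenCV 4.12 (cv2) and the standard library are available. Lean on these libraries where they do the work, as an engineer would, in place of code of your own. Each camera call takes 0.05 s, during which the arm holds its last target.

## Working session

There is one attempt and no reset: what is moved stays moved. The work goes in short steps, Python scripts to look and compute and a tool call to move; the robot and the scene stay as the last step left them, time stands still between calls to the robot, and variables do not carry over. Pictures are saved under pics/ and viewed, and the job is handed in when it is done.

Besides the shell and the picture viewer there is one more tool, called after "Call:" as name(argument=value, ...) on one line, values as JSON. move_arm: Moves the arm, as the interface text tells. Its arguments: {"type":"object","properties":{"commands":{"type":"array","items":{"type":"object","properties":{"gripper":{"type":"number"},"delta_pos":{"type":"array","items":{"type":"number"}},"angular":{"type":"array","items":{"type":"number"}}}}}},"required":["commands"]}

```bash
ls; mkdir -p pics; python3 - <<'E'
from workcell import arm
import cv2
o=arm.get_obs(); print(o)
for n in ["scene","side","wrist"]:
    m=arm.camera_model(n); im=arm.get_image(n); print(n,m)
    cv2.imwrite(f"pics/{n}0.png",im[:,:,::-1])
E
```

```text
pics
{'clock': 0.0, 'joints': array([-1.38930846e+00,  1.81537183e-01,  1.60796312e+00, -5.48658233e-06,
        1.35379628e+00, -2.06267542e-01]), 'dq': array([-0.0009133 , -0.00081601, -0.0008297 , -0.00131551, -0.00199744,
       -0.0025483 ]), 'joint_efforts': array([ 1.75794362e-04, -4.33868980e+01, -3.41853905e+01,  7.02252332e-02,
        3.85133608e-02, -1.40926682e-04]), 'position': array([ 0.21735072, -0.53178001,  0.237834  ]), 'tcp_rot': array([-3.08106110e+00, -6.04949714e-01, -2.47333694e-05]), 'contact_force': array([ 0.87410892, -0.24540005,  0.75009018]), 'wrist_torque': array([0.02157879, 0.00931775, 0.01992268]), 'finger_gap': 0.08798869470673078}
scene {'fov_y': 55.188356176760465, 'cx': 325.249792871913, 'cy': 210.30268341713986, 'R': array([[-0.45107851,  0.89247749,  0.0034799 ],
       [ 0.69791756,  0.35516839, -0.62190553],
       [-0.55627264, -0.27809954, -0.78308454]]), 't': array([ 0.13728751, -0.32884133,  1.21279593])}
side {'fov_y': 52.16352644898542, 'cx': 318.4274224714105, 'cy': 193.40656879214063, 'R': array([[-0.97457721, -0.22357909,  0.01454821],
       [-0.18023072,  0.7437359 , -0.64371872],
       [ 0.13310202, -0.62997563, -0.76512388]]), 't': array([0.50379135, 0.04471946, 0.93403033])}
wrist {'fov_y': 70.14399624058582, 'cx': 314.0652830181705, 'cy': 197.51707239852269, 'R': array([[ 0.37743143, -0.92603642, -0.00143482],
       [-0.87756019, -0.3581675 ,  0.31875406],
       [-0.29569177, -0.11904866, -0.94783637]]), 't': array([-0.5732573 , -0.04419138,  0.39074775])}
```

View pics/scene0.png

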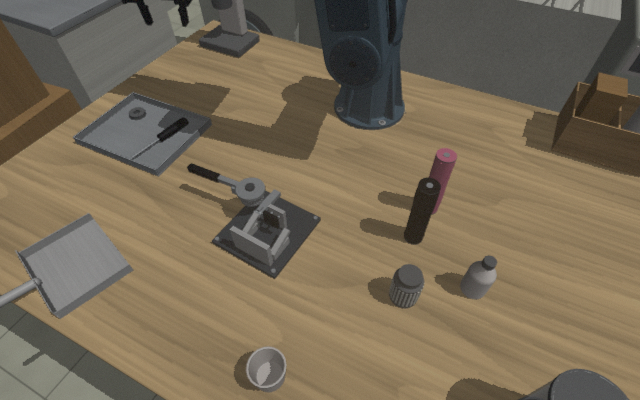

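View pics/side0.png

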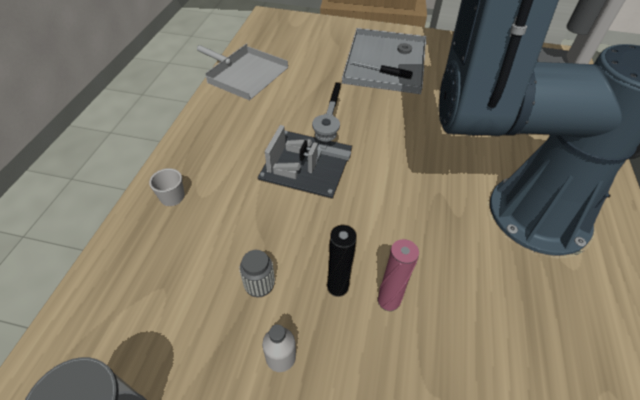

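View pics/wrist0.png

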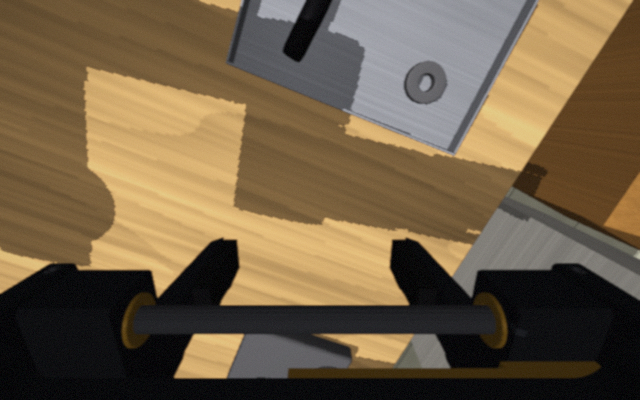

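Scene and side both show the black cylinder (scene ~(423,211), side ~(341,262)) and the pink one (scene (441,180), side (398,275)). Only the black one fits the description. The clamp is at scene (262,225), with the wrench handle at (205,175). I'll enlarge these to confirm and to pick pixels.

```bash
python3 - <<'E'
import cv2
s=cv2.imread("pics/scene0.png"); d=cv2.imread("pics/side0.png")
def crop(im,x0,y0,x1,y1,k,f):
    c=cv2.resize(im[y0:y1,x0:x1],None,fx=k,fy=k,interpolation=cv2.INTER_CUBIC)
    for x in range((x0+9)//10*10,x1,10):
        if x%50==0: cv2.putText(c,str(x),((x-x0)*k,10),0,.4,(0,255,255),1)
        cv2.line(c,((x-x0)*k,0),((x-x0)*k,6 if x%50 else 14),(0,255,255),1)
    for y in range((y0+9)//10*10,y1,10):
        if y%50==0: cv2.putText(c,str(y),(0,(y-y0)*k),0,.4,(0,255,255),1)
        cv2.line(c,(0,(y-y0)*k),(6 if y%50 else 14,(y-y0)*k),(0,255,255),1)
    cv2.imwrite(f,c)
crop(s,180,150,330,280,5,"pics/c1.png")
crop(s,370,140,510,310,3,"pics/c2.png")
crop(d,245,75,365,205,4,"pics/c3.png")
crop(d,230,210,430,380,3,"pics/c4.png")
E
```

```text
(no output)
```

View pics/c1.png

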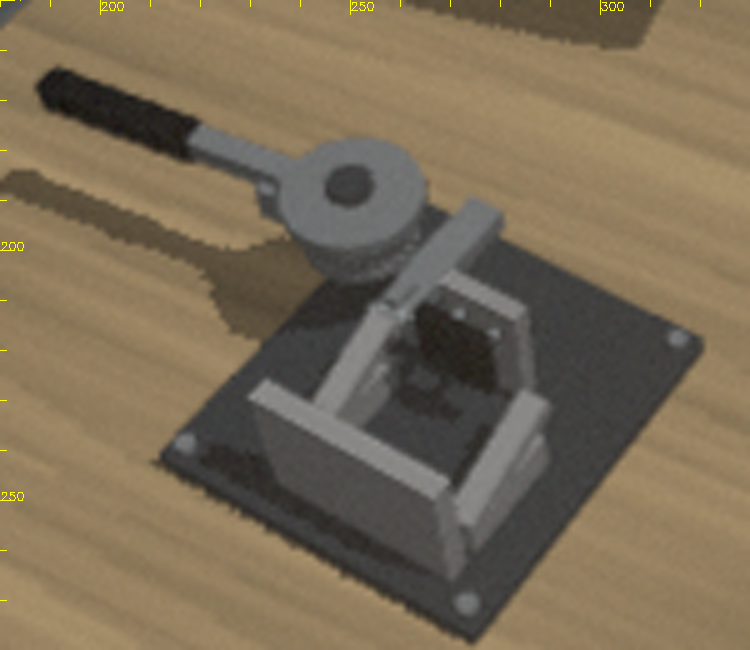

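View pics/c2.png

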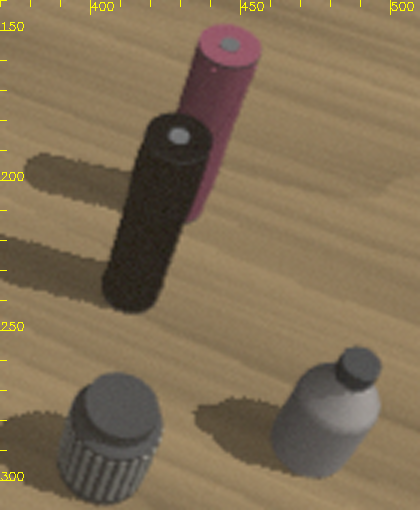

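View pics/c3.png

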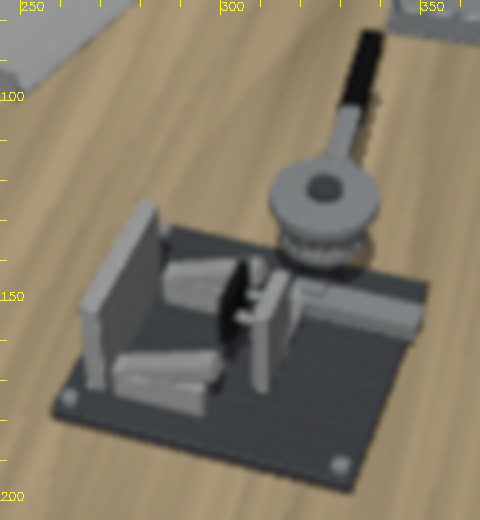

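View pics/c4.png

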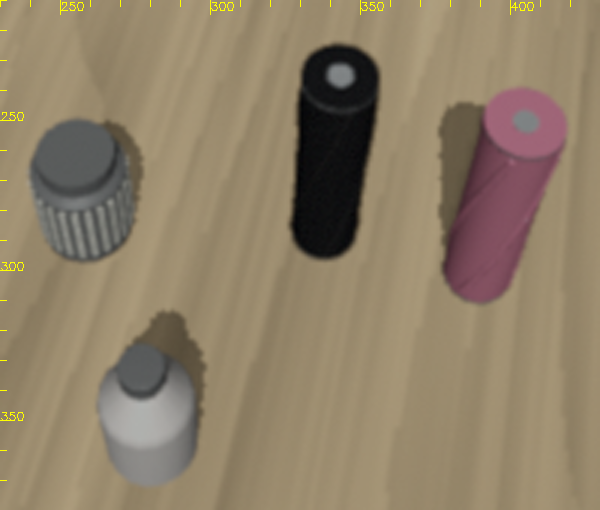

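```bash
cat > h.py <<'E'
import numpy as np, cv2
from workcell import arm
from scipy.optimize import least_squares
from scipy.spatial.transform import Rotation as Rn
def proj(m,X):
    X=np.atleast_2d(X); c=X@np.array(m['R']).T+np.array(m['t']); f=200/np.tan(np.radians(m['fov_y'])/2)
    return np.c_[m['cx']+f*c[:,0]/c[:,2], m['cy']+f*c[:,1]/c[:,2]]
def unz(m,uv,z):
    f=200/np.tan(np.radians(m['fov_y'])/2); R=np.array(m['R']); C=-R.T@np.array(m['t'])
    d=R.T@np.array([(uv[0]-m['cx'])/f,(uv[1]-m['cy'])/f,1]); return C+d*(z-C[2])/d[2]
def c2w(p,P):
    P=np.atleast_2d(P); c,s=np.cos(p[2]),np.sin(p[2])
    return np.c_[p[0]+c*P[:,0]-s*P[:,1],p[1]+s*P[:,0]+c*P[:,1],P[:,2]]
def snap(n,f,box=None,k=1):
    im=arm.get_image(n)[:,:,::-1]
    if box: im=im[box[1]:box[3],box[0]:box[2]]
    im=cv2.resize(im,None,fx=k,fy=k,interpolation=cv2.INTER_CUBIC); cv2.imwrite("pics/"+f,im)
E
python3 - <<'E'
from h import *
ms,md=arm.camera_model("scene"),arm.camera_model("side")
S=[([.05,.06,.012],(275,278.2)),([.05,-.12,.012],(212,242)),([-.14,.06,.012],(320.6,218.4)),([-.075,-.09,.098],(249.8,187.2)),([.034,-.062,.08],(230,228.6)),([.034,.037,.08],(269,249.4))]
D=[([.05,.06,.012],(258,178.8)),([-.14,.06,.012],(333,198)),([-.14,-.12,.012],(352,145.8)),([-.075,-.09,.098],(326,121.8)),([.034,-.062,.08],(281,125.5)),([.034,.037,.08],(265.5,151.2))]
def res(p,w=(1,1)):
    r=[]
    for m,L,k in((ms,S,w[0]),(md,D,w[1])):
        r.append(k*(proj(m,c2w(p,[a for a,b in L]))-np.array([b for a,b in L])).ravel())
    return np.concatenate(r)
for w in((1,1),(1,0),(0,1)):
    q=least_squares(res,[.5,-.3,0],args=(w,)); print(w,q.x, np.abs(q.fun).max(), np.round(q.fun,1))
for z,a,b,n in((.18,(429.7,185.3),(343.3,235),"roller"),(.18,(446.7,154.5),(405.3,250.3),"pink"),(.088,(409,272),(255,259),"filter"),(.115,(489.5,261),(277.5,332),"bottle")):
    print(n,unz(ms,a,z),unz(md,b,z))
p=least_squares(res,[.5,-.3,0]).x; print("screw",c2w(p,[-.075,-.09,.098]),"cradle",c2w(p,[0,0,.062]))
for m,L in((ms,[(189.4,167),(218.6,178)]),(md,[(338,83),(332.5,101.5)])):
    print("handle",[unz(m,u,.092) for u in L])
E
```

```text
(1, 1) [ 0.60144786  0.00270351 -0.07590568] 1.9136072223741962 [ 0.9 -1.7  0.1 -1.7  1.4 -1.8  0.9 -1.5  0.6  0.3 -0.9 -0.1 -1.7 -1.1
 -0.2 -1.4  0.  -0.4 -0.6 -0.4 -1.9 -0.3 -1.8  1. ]
(1, 0) [ 0.60413903  0.00330861 -0.0721578 ] 1.399986818654213 [ 0.6 -0.6 -0.5 -0.5  1.  -1.1  0.2 -0.6  0.1  1.4 -1.3  1.  -0.  -0.
 -0.  -0.  -0.  -0.  -0.  -0.  -0.  -0.  -0.   0. ]
(0, 1) [ 0.59874963  0.00322697 -0.08102983] 1.2750052314045206 [ 0.  -0.   0.  -0.   0.  -0.   0.  -0.   0.  -0.  -0.  -0.  -0.8 -0.9
  0.7 -0.8  1.2  0.1  0.6  0.1 -0.8 -0.1 -0.8  1.3]
roller [0.41390762 0.28760362 0.18      ] [0.41186859 0.28720822 0.18      ]
pink [0.31153904 0.29344869 0.18      ] [0.30994171 0.29302589 0.18      ]
filter [0.56242665 0.31256868 0.088     ] [0.56486844 0.31359134 0.088     ]
bottle [0.48689665 0.44236155 0.115     ] [0.48166639 0.44374046 0.115     ]
screw [[ 0.51983887 -0.08134988  0.098     ]] cradle [[0.60144786 0.00270351 0.062     ]]
handle [array([ 0.53169791, -0.24913671,  0.092     ]), array([ 0.52934394, -0.16528171,  0.092     ])]
handle [array([ 0.52211092, -0.25030062,  0.092     ]), array([ 0.52028615, -0.16871544,  0.092     ])]
```

Call:
move_arm(commands=[{"gripper": 88,"delta_pos": [50,-58,-20],"angular": [0,0,-8.5]},{"gripper": 88,"delta_pos": [100,-116,-40],"angular": [0,0,-17]},{"gripper": 88,"delta_pos": [150,-174,-60],"angular": [0,0,-25.5]},{"gripper": 88,"delta_pos": [200,-232,-80],"angular": [0,0,-34]},{"gripper": 88,"delta_pos": [250,-290,-100],"angular": [0,0,-42.5]},{"gripper": 88,"delta_pos": [300,-350,-120],"angular": [0,0,-51]},{"gripper": 88,"delta_pos": [350,-410,-140],"angular": [0,0,-59.5]},{"gripper": 88,"delta_pos": [395,-465,-160],"angular": [0,0,-67.8]}])

```text
clock: 0.95
position: [0.3392, -0.163, 0.3401]
tcp_rot: [2.215, 2.227, 0.0]
contact_force: [0.5, 0.5, -0.2]
finger_gap: 0.0883
```

```bash
cat >> h.py <<'E'
def pose():
    o=arm.get_obs(); return np.array(o['position']),Rn.from_rotvec(o['tcp_rot'])
def togo(P,Rg):
    p,R=pose(); d=R.inv().apply(np.array(P)-p)*1000; a=np.degrees((R.inv()*Rg).as_rotvec())
    print("from",np.round(p,4),"delta",np.round(d,1),"ang",np.round(a,2))
E
python3 - <<'E'
from h import *
o=arm.get_obs(); print(o['clock'],o['joints'],o['position'],Rn.from_rotvec(o['tcp_rot']).as_matrix().round(3))
E
```

```text
0.95 [-7.66524305e-01 -3.72856978e-01  1.91335437e+00  1.48231919e-04
  1.60061878e+00 -7.72114794e-01] [ 0.33916948 -0.16300115  0.34014316] [[-0.006  1.     0.   ]
 [ 1.     0.006 -0.   ]
 [-0.     0.    -1.   ]]
```

Call:
move_arm(commands=[{"gripper": 88,"delta_pos": [40,15,0],"angular": [0,6,0]},{"gripper": 88,"delta_pos": [80,30,0],"angular": [0,12,0]},{"gripper": 88,"delta_pos": [120,45,0],"angular": [0,18,0]},{"gripper": 88,"delta_pos": [150,60,0],"angular": [0,24,0]},{"gripper": 88,"delta_pos": [180,70,0],"angular": [0,30,0]},{"gripper": 88,"delta_pos": [200,70,0],"angular": [0,35,0]}])

```text
clock: 1.55
position: [0.4096, 0.0366, 0.3397]
tcp_rot: [-1.868, -1.871, -0.593]
contact_force: [-0.2, -0.5, -0.3]
finger_gap: 0.088
```

```bash
python3 - <<'E'
from h import *
o=arm.get_obs(); print(o['clock'],o['joints'],o['dq'].round(2),o['position'],Rn.from_rotvec(o['tcp_rot']).as_matrix().round(3))
E
```

```text
1.55 [-0.61070071 -0.18734555  1.88491764  0.50610748  1.79865147 -0.58564817] [-0.07  0.11  0.2   0.67  0.23 -0.05] [0.40963288 0.03660917 0.33970704] [[-0.001  1.    -0.001]
 [ 0.817  0.002  0.577]
 [ 0.577 -0.    -0.817]]
```

```bash
cat > fk.py <<'E'
import numpy as np
from scipy.optimize import least_squares
from scipy.spatial.transform import Rotation as Rn
Q=np.array([[-1.38930846e+00,1.81537183e-01,1.60796312e+00,0,1.35379628,-2.06267542e-01],
[-7.66524305e-01,-3.72856978e-01,1.91335437,1.48e-4,1.60061878,-7.72114794e-01],
[-0.61070071,-0.18734555,1.88491764,0.50610748,1.79865147,-0.58564817]])
P=np.array([[0.21735072,-0.53178001,0.237834],[0.33916948,-0.16300115,0.34014316],[0.40963288,0.03660917,0.33970704]])
RV=[[-3.08106110,-6.04949714e-01,0],[2.215,2.227,0],[-1.868,-1.871,-0.593]]
S4,S6=1,1
def fk(q,k):
    a1,d1,L2,a3,d4,lat,d6=k
    y=lambda a:Rn.from_euler('y',a); z=lambda a:Rn.from_euler('z',a)
    R=z(q[0]); p=R.apply([a1,0,d1]); R=R*y(q[1]); p=p+R.apply([0,0,L2]); R=R*y(q[2]); p=p+R.apply([a3,0,d4])
    R=R*z(S4*q[3]); p=p+R.apply([0,lat,0]); R=R*y(q[4]); p=p+R.apply([0,0,d6]); R=R*z(S6*q[5])*z(np.pi/2*C6)
    return p,R
C6=-1
E
python3 - <<'E'
import fk; from fk import *
for a in(1,-1):
  for b in(1,-1):
    for c in(1,-1):
      fk.S4,fk.S6,fk.C6=a,b,c
      print(a,b,c,[round((fk.fk(q,[0]*7)[1].inv()*Rn.from_rotvec(r)).magnitude(),3) for q,r in zip(Q,RV)])
E
```

```text
Traceback (most recent call last):
AttributeError: 'function' object has no attribute 'fk'
```

```bash
python3 - <<'E'
import fk as F
from fk import Q,P,RV,Rn,np,least_squares
for a in(1,-1):
  for b in(1,-1):
    for c in(1,-1):
      F.S4,F.S6,F.C6=a,b,c
      e=[round((F.fk(q,[0]*7)[1].inv()*Rn.from_rotvec(r)).magnitude(),3) for q,r in zip(Q,RV)]
      if max(e)<.3:
        s=least_squares(lambda k:np.r_[np.concatenate([F.fk(q,k)[0]-p for q,p in zip(Q,P)]),1e-3*(k-np.array([0,.2,.45,0,.4,.118,.3]))],[0,.2,.45,0,.4,.118,.3])
        print(a,b,c,e,s.x.round(3),np.abs(s.fun[:9]).max())
E
```

```text
1 1 1 [0.0, 0.0, 0.0] [-0.041  0.34   0.462  0.143  0.564  0.115  0.318] 0.036865696998161335
```

```bash
cat > fk.py <<'E'
import numpy as np
from scipy.optimize import least_squares
from scipy.spatial.transform import Rotation as Rn
Q=[[-1.38930846e+00,1.81537183e-01,1.60796312e+00,0,1.35379628,-2.06267542e-01],
[-7.66524305e-01,-3.72856978e-01,1.91335437,1.48e-4,1.60061878,-7.72114794e-01],
[-0.61070071,-0.18734555,1.88491764,0.50610748,1.79865147,-0.58564817]]
P=[[0.21735072,-0.53178001,0.237834],[0.33916948,-0.16300115,0.34014316],[0.40963288,0.03660917,0.33970704]]
y=lambda a:Rn.from_euler('y',a); z=lambda a:Rn.from_euler('z',a)
def fk(q,k):
    a1,d1,L2,a3,d4,lat,d6,latA,x6=k
    R=z(q[0]); p=R.apply([a1,latA,d1]); R=R*y(q[1]); p=p+R.apply([0,0,L2]); R=R*y(q[2]); p=p+R.apply([a3,0,d4])
    R=R*z(q[3]); p=p+R.apply([0,lat,0]); R=R*y(q[4]); p=p+R.apply([x6,0,d6]); R=R*z(q[5]+np.pi/2)
    return p,R
K0=np.array([0,.2,.45,0,.4,.06,.3,.06,0])
def fit(w=1e-4,fix=()):
    return least_squares(lambda k:np.r_[np.concatenate([fk(q,k)[0]-p for q,p in zip(Q,P)]),w*(k-K0)],K0)
E
python3 - <<'E'
from fk import *
s=fit(); print(s.x.round(4),np.abs(s.fun[:9]).max())
E
```

```text
[-0.0297  0.3119  0.4382  0.0855  0.5142  0.0204  0.3099  0.0974 -0.0299] 8.963724962562925e-07
```

Call:
move_arm(commands=[{"gripper": 88,"delta_pos": [10,3,25],"angular": [0,7,0]},{"gripper": 88,"delta_pos": [15,3,48],"angular": [0,15,0]},{"gripper": 88,"delta_pos": [15,3,48],"angular": [0,23,0]},{"gripper": 88,"delta_pos": [15,3,48],"angular": [0,30,0]}])

```text
clock: 1.95
position: [0.4119, 0.0752, 0.3088]
tcp_rot: [-1.519, -1.519, -0.974]
contact_force: [-0.2, -0.4, -0.5]
finger_gap: 0.0878
```

```bash
python3 - <<'E'
from h import *
o=arm.get_obs(); print(o['clock'],list(o['joints']),o['dq'].round(2),list(o['position']),Rn.from_rotvec(o['tcp_rot']).as_matrix().round(3))
import fk
fk.Q.append(list(o['joints'])); fk.P.append(list(o['position']))
s=fk.fit(); print(s.x.round(4),np.abs(s.fun[:12]).max())
E
```

```text
1.95 [np.float64(-0.7255206861672745), np.float64(0.0640829583705874), np.float64(1.9829167296665497), np.float64(0.8098151405171016), np.float64(1.922561121991886), np.float64(-0.7837607438662029)] [-0.31  0.69  0.05  0.55  0.5  -0.46] [np.float64(0.411915834450177), np.float64(0.07515658314006661), np.float64(0.3088442462678519)] [[-0.     1.    -0.   ]
 [ 0.417  0.     0.909]
 [ 0.909 -0.    -0.417]]
[-0.      0.3134  0.4382  0.0855  0.5145  0.      0.3115  0.1178 -0.    ] 9.063536158260277e-07
```

```bash
cat >> fk.py <<'E'
K=np.array([0,.3134,.4382,.0855,.5145,0,.3115,.1178,0])
LO=np.array([-2.99,-.89,.3,-1.14,0,-3.12]);HI=np.array([2.99,2.07,2.58,4.28,2.63,3.12])
def ik(p,R,q0):
    f=lambda q:np.r_[fk(q,K)[0]-p,0.3*(fk(q,K)[1].inv()*R).as_rotvec()]
    s=least_squares(f,np.clip(q0,LO+1e-3,HI-1e-3),bounds=(LO,HI)); return s.x,np.abs(s.fun).max()
def tool(alpha,yaw=0):  # alpha deg from down towards +y; yaw about world z, deg
    a=np.radians(alpha); zt=np.array([0,np.sin(a),-np.cos(a)]); xt=np.array([0,np.cos(a),np.sin(a)]); yt=np.cross(zt,xt)
    return Rn.from_euler('z',yaw,degrees=True)*Rn.from_matrix(np.c_[xt,yt,zt])
def tcp(G,R): return np.array(G)+R.apply([0,0,.019])
E
python3 - <<'E'
from fk import *
from h import arm,c2w
q=arm.get_obs()['joints']
pc=[.6014,.0027,-.0759]
for a in(60,70,80,90):
    R=tool(a); qa=q
    for y in(.14,.20,.2874):
        qa,e=ik(tcp([.4129,y,.147],R),R,qa); print(a,y,qa.round(2),round(e,4))
    qp=qa
    qp,e=ik(tcp([.4129,.2874,.30],R),R,qp); print(' lift',qp.round(2),round(e,4))
    for i,(f) in enumerate((.33,.66,1)):
        R2=tool(a-90*f,np.degrees(pc[2])*f); g=(1-f)*np.array([.4129,.2874,.3])+f*c2w(pc,[0,.057,.25])[0]
        qp,e=ik(tcp(g,R2),R2,qp); print(' mid',f,qp.round(2),round(e,4))
    qp,e=ik(tcp(c2w(pc,[0,.057,.062])[0],R2),R2,qp); print(' place',qp.round(2),round(e,4))
E
```

```text
60 0.14 [-0.55  0.3   2.11  0.84  1.5  -0.96] 0.0
60 0.2 [-0.42  0.28  2.13  0.93  1.43 -0.91] 0.0
60 0.2874 [-0.21  0.28  2.14  1.07  1.31 -0.83] 0.0
 lift [-0.21 -0.06  2.09  1.01  1.51 -0.5 ] 0.0
 mid 0.33 [-0.11 -0.03  1.86  0.54  1.39 -0.21] 0.0
 mid 0.66 [0.03 0.13 1.64 0.01 1.37 0.08] 0.0
 mid 1 [ 0.14  0.39  1.45 -0.51  1.45  0.32] 0.0
 place [ 0.14  0.62  1.53 -0.56  1.17  0.48] 0.0
70 0.14 [-0.59  0.43  2.08  0.9   1.61 -1.06] 0.0
70 0.2 [-0.46  0.41  2.11  1.    1.54 -1.02] 0.0
70 0.2874 [-0.26  0.4   2.13  1.16  1.43 -0.97] 0.0
 lift [-0.26  0.02  2.12  1.14  1.59 -0.62] 0.0
 mid 0.33 [-0.2  -0.01  1.9   0.7   1.44 -0.34] 0.0
 mid 0.66 [-0.06  0.11  1.68  0.19  1.36 -0.05] 0.0
 mid 1 [ 0.07  0.33  1.48 -0.35  1.4   0.21] 0.0
 place [ 0.07  0.56  1.57 -0.39  1.09  0.34] 0.0
80 0.14 [-0.62  0.56  2.04  0.95  1.71 -1.14] 0.0
80 0.2 [-0.49  0.55  2.08  1.06  1.65 -1.12] 0.0
80 0.2874 [-0.29  0.54  2.1   1.23  1.55 -1.09] 0.0
 lift [-0.29  0.13  2.14  1.25  1.67 -0.74] 0.0
 mid 0.33 [-0.28  0.04  1.94  0.84  1.5  -0.47] 0.0
 mid 0.66 [-0.16  0.1   1.71  0.36  1.38 -0.19] 0.0
 mid 1 [-0.01  0.29  1.5  -0.18  1.37  0.1 ] 0.0
 place [-0.01  0.52  1.61 -0.2   1.03  0.17] 0.0
90 0.14 [-0.62  0.7   2.    0.99  1.82 -1.21] 0.0
90 0.2 [-0.5   0.69  2.04  1.1   1.77 -1.2 ] 0.0
90 0.2874 [-0.3   0.68  2.06  1.29  1.69 -1.19] 0.0
 lift [-0.3   0.26  2.14  1.35  1.77 -0.85] 0.0
 mid 0.33 [-0.34  0.1   1.96  0.97  1.57 -0.58] 0.0
 mid 0.66 [-0.24  0.12  1.74  0.53  1.42 -0.31] 0.0
 mid 1 [-0.1   0.26  1.53  0.    1.35 -0.02] 0.0
 place [-0.1   0.49  1.64 -0.    1.01 -0.02] 0.0
```

```bash
python3 - <<'E'
from h import *; import fk
R=fk.tool(70); togo(fk.tcp([.4129,.17,.147],R),R); togo(fk.tcp([.4129,.2874,.147],R),R)
E
```

```text
from [0.4119 0.0752 0.3088] delta [-105.9    1.   172.7] ang [-0.    4.67  0.  ]
from [0.4119 0.0752 0.3088] delta [-56.9   1.  279.4] ang [-0.    4.67  0.  ]
```

Call:
move_arm(commands=[{"gripper": 88,"delta_pos": [-25,1,40],"angular": [0,4.7,0]},{"gripper": 88,"delta_pos": [-50,1,80],"angular": [0,4.7,0]},{"gripper": 88,"delta_pos": [-75,1,120],"angular": [0,4.7,0]},{"gripper": 88,"delta_pos": [-100,1,160],"angular": [0,4.7,0]},{"gripper": 88,"delta_pos": [-106,1,173],"angular": [0,4.7,0]},{"gripper": 88,"delta_pos": [-106,1,173],"angular": [0,4.7,0]}])

```text
clock: 2.55
position: [0.412, 0.188, 0.1394]
tcp_rot: [-1.463, -1.462, -1.017]
contact_force: [-0.0, -0.0, 0.5]
finger_gap: 0.0879
```

```bash
python3 - <<'E'
from h import *; import fk
snap("scene","s1.png"); snap("wrist","w1.png")
o=arm.get_obs();print(o['clock'],o['joints'].round(2))
R=fk.tool(70); togo(fk.tcp([.4129,.2874,.147],R),R)
mw=arm.camera_model("wrist"); print(proj(mw,[[.4129,.2874,.18],[.4129,.2874,0],[.3909,.2874,.1],[.4349,.2874,.1]]))
E
```

```text
2.65 [-0.53  0.41  2.1   0.94  1.57 -1.04]
from [0.414  0.1862 0.141 ] delta [ 40.9  -1.  111.8] ang [0.   0.31 0.1 ]
[[314.46203335 117.25115018]
 [313.99182111 264.80061148]
 [290.90360759 198.11397808]
 [337.49901112 198.18609205]]
```

View pics/w1.png

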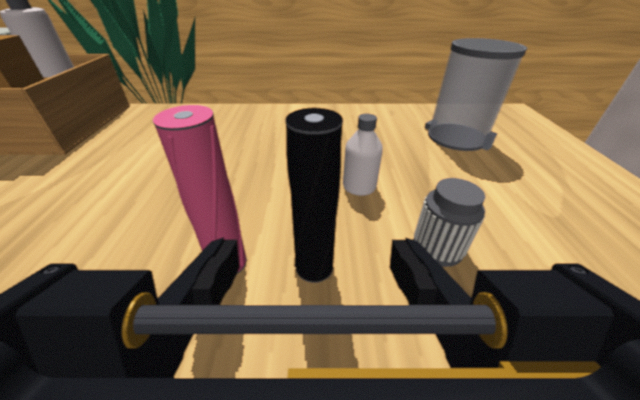

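View pics/s1.png

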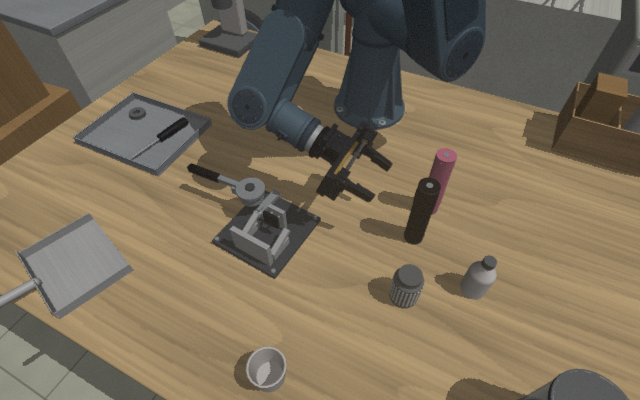

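The wrist view shows the black brush centred between the fingers (cap at (314,118)), matching the prediction. The pink cylinder is left of the finger path. I'll advance now.

Call:
move_arm(commands=[{"gripper": 88,"delta_pos": [10,-1,28],"angular": [0,0.3,0.1]},{"gripper": 88,"delta_pos": [20,-1,56],"angular": [0,0.3,0.1]},{"gripper": 88,"delta_pos": [31,-1,84],"angular": [0,0.3,0.1]},{"gripper": 88,"delta_pos": [41,-1,112],"angular": [0,0.3,0.1]},{"gripper": 88,"delta_pos": [41,-1,112],"angular": [0,0.3,0.1]},{"gripper": 88,"delta_pos": [41,-1,112],"angular": [0,0.3,0.1]}])

```text
clock: 3.25
position: [0.4132, 0.3056, 0.141]
tcp_rot: [-1.461, -1.464, -1.025]
contact_force: [0.4, -0.3, 0.6]
finger_gap: 0.088
```

```bash
python3 - <<'E'
from h import *; import fk
snap("side","d2.png",(220,180,440,380),3)
R=fk.tool(70); togo(fk.tcp([.4129,.2874,.147],R),R)
E
```

```text
from [0.4135 0.3052 0.1407] delta [-0.2 -0.6  0.1] ang [0.07 0.04 0.1 ]
```

View pics/d2.png

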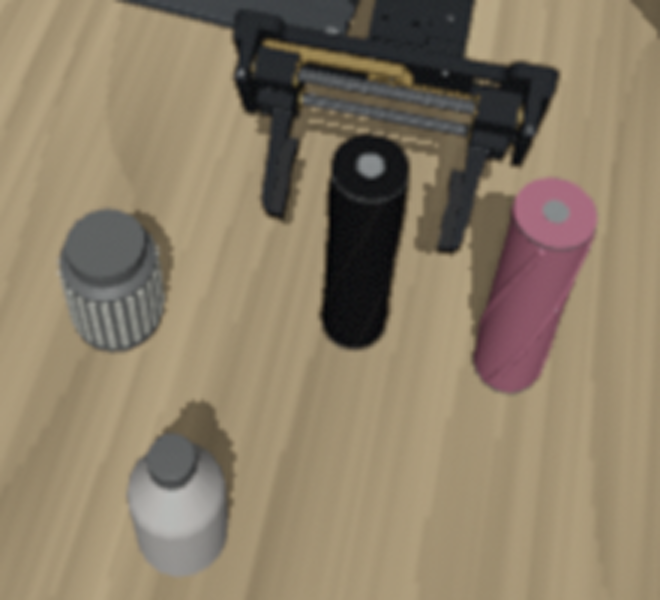

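The fingers straddle the brush cleanly, so I'll close.

Call:
move_arm(commands=[{"gripper": 20,"delta_pos": [0,-0.5,0],"angular": [0,0,0]},{"gripper": 20,"delta_pos": [0,-0.5,0],"angular": [0,0,0]},{"gripper": 20,"delta_pos": [0,-0.5,0],"angular": [0,0,0]},{"gripper": 20,"delta_pos": [0,-0.5,0],"angular": [0,0,0]},{"gripper": 20,"delta_pos": [0,-0.5,0],"angular": [0,0,0]},{"gripper": 20,"delta_pos": [0,-0.5,0],"angular": [0,0,0]},{"gripper": 20,"delta_pos": [0,-0.5,0],"angular": [0,0,0]}])

```text
clock: 4.0
position: [0.4116, 0.3062, 0.1394]
tcp_rot: [-1.462, -1.46, -1.022]
contact_force: [-0.3, 0.1, -0.8]
finger_gap: 0.0417
```

```bash
python3 - <<'E'
from h import *; import fk
pc=[.6014,.0027,-.0759]
R=fk.tool(70); togo(fk.tcp([.4129,.2874,.30],R),R)
R2=fk.tool(-20,np.degrees(pc[2])); togo(fk.tcp(c2w(pc,[0,.057,.20])[0],R2),R2)
E
```

```text
from [0.4116 0.3062 0.1394] delta [144.5   1.  -53.6] ang [-0.01 -0.   -0.1 ]
from [0.4116 0.3062 0.1394] delta [ -46.1  193.6 -252.5] ang [ -2.13 -89.95   4.31]
```

Call:
move_arm(commands=[{"gripper": 20,"delta_pos": [8,0,-3],"angular": [0,0,0]},{"gripper": 20,"delta_pos": [25,0,-9],"angular": [0,0,0]},{"gripper": 20,"delta_pos": [50,0,-19],"angular": [0,0,0]},{"gripper": 20,"delta_pos": [78,0,-29],"angular": [0,0,0]},{"gripper": 20,"delta_pos": [105,0,-39],"angular": [0,0,0]},{"gripper": 20,"delta_pos": [130,0,-48],"angular": [0,0,0]},{"gripper": 20,"delta_pos": [145,0,-54],"angular": [0,0,0]},{"gripper": 20,"delta_pos": [145,0,-54],"angular": [0,0,0]}])

```text
clock: 4.8
position: [0.4122, 0.305, 0.2962]
tcp_rot: [-1.461, -1.465, -1.025]
contact_force: [0.6, -0.0, -1.1]
finger_gap: 0.0416
```

```bash
python3 - <<'E'
from h import *; import fk
snap("scene","s3.png")
pc=[.6014,.0027,-.0759]
for f in (.5,1):
    R2=fk.tool(70-90*f,np.degrees(pc[2])*f); g=(1-f)*np.array([.4129,.2874,.3])+f*c2w(pc,[0,.057,.22])[0]; togo(fk.tcp(g,R2),R2)
print(arm.get_obs()['finger_gap'],arm.get_obs()['contact_force'])
E
```

```text
from [0.4118 0.305  0.2947] delta [-91.3  97.8 -98.2] ang [ -1.61 -44.92   1.56]
from [0.4118 0.305  0.2947] delta [-173.6  193.3 -204.8] ang [ -1.99 -89.88   4.41]
0.04204833136552294 [-0.65954954  0.21413428 -1.2878098 ]
```

View pics/s3.png

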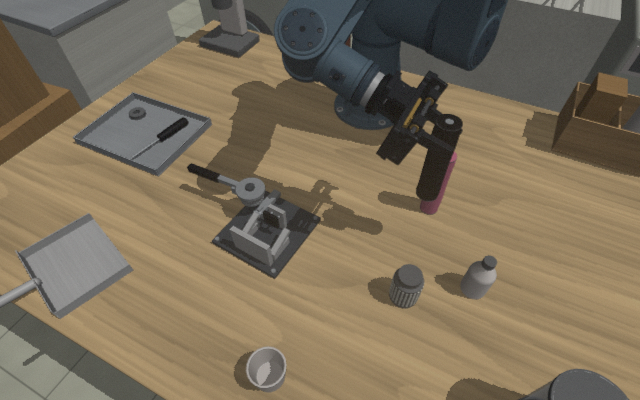

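The brush is held and hangs upright. Next I tip it over and carry it.

Call:
move_arm(commands=[{"gripper": 20,"delta_pos": [-10,12,-12],"angular": [-0.2,-6,0.2]},{"gripper": 20,"delta_pos": [-22,24,-24],"angular": [-0.4,-12,0.4]},{"gripper": 20,"delta_pos": [-34,37,-37],"angular": [-0.6,-18,0.6]},{"gripper": 20,"delta_pos": [-46,50,-50],"angular": [-0.8,-24,0.8]},{"gripper": 20,"delta_pos": [-58,62,-62],"angular": [-1.1,-30,1]},{"gripper": 20,"delta_pos": [-70,75,-75],"angular": [-1.3,-36,1.2]},{"gripper": 20,"delta_pos": [-82,88,-88],"angular": [-1.5,-41,1.4]},{"gripper": 20,"delta_pos": [-91,98,-98],"angular": [-1.6,-45,1.6]}])

```text
clock: 5.65
position: [0.5096, 0.1812, 0.2402]
tcp_rot: [-2.022, -1.944, -0.439]
contact_force: [-0.8, 0.3, -2.9]
finger_gap: 0.0422
```

```bash
python3 - <<'E'
from h import *; import fk
pc=[.6014,.0027,-.0759]
f=1
R2=fk.tool(70-90*f,np.degrees(pc[2])*f); g=c2w(pc,[0,.057,.22])[0]; togo(fk.tcp(g,R2),R2)
E
```

```text
from [0.5096 0.1812 0.2402] delta [-128.6  100.7  -18.1] ang [ -0.43 -44.78   2.2 ]
```

Call:
move_arm(commands=[{"gripper": 20,"delta_pos": [-16,12,-2],"angular": [0,-6,0.3]},{"gripper": 20,"delta_pos": [-32,25,-4],"angular": [-0.1,-12,0.6]},{"gripper": 20,"delta_pos": [-50,38,-7],"angular": [-0.2,-18,0.9]},{"gripper": 20,"delta_pos": [-68,52,-9],"angular": [-0.2,-24,1.2]},{"gripper": 20,"delta_pos": [-86,66,-12],"angular": [-0.3,-30,1.5]},{"gripper": 20,"delta_pos": [-104,80,-14],"angular": [-0.3,-36,1.8]},{"gripper": 20,"delta_pos": [-120,93,-17],"angular": [-0.4,-41,2]},{"gripper": 20,"delta_pos": [-129,101,-18],"angular": [-0.4,-44.8,2.2]}])

```text
clock: 6.45
position: [0.6051, 0.0529, 0.2006]
tcp_rot: [2.113, 1.96, -0.376]
contact_force: [-1.2, -0.0, -2.6]
finger_gap: 0.0421
```

```bash
python3 - <<'E'
from h import *; import fk
snap("scene","s4.png",(170,80,430,280),3);snap("side","d4.png",(200,30,440,230),3)
pc=[.6014,.0027,-.0759]
R2=fk.tool(-20,np.degrees(pc[2])); g=c2w(pc,[0,.057,.22])[0]; togo(fk.tcp(g,R2),R2)
o=arm.get_obs();print(o['clock'],o['joints'].round(2),o['wrist_torque'],o['contact_force'])
for c in("scene","side"):
    m=arm.camera_model(c); print(c,proj(m,c2w(pc,[[0,.09,.22],[0,-.09,.22]])))
E
```

```text
from [0.6045 0.0539 0.1996] delta [-1.6  0.8 -2.1] ang [-0.24 -0.11  0.14]
6.55 [ 0.07  0.36  1.5  -0.35  1.35  0.23] [ 0.25633946 -0.13333915 -0.01115939] [ 0.79833623  0.78880812 -1.69773793]
scene [[294.81533928 205.58615507]
 [216.89793341 167.7552691 ]]
side [[263.26892474 122.01200778]
 [294.35461933  71.33574034]]
```

View pics/s4.png

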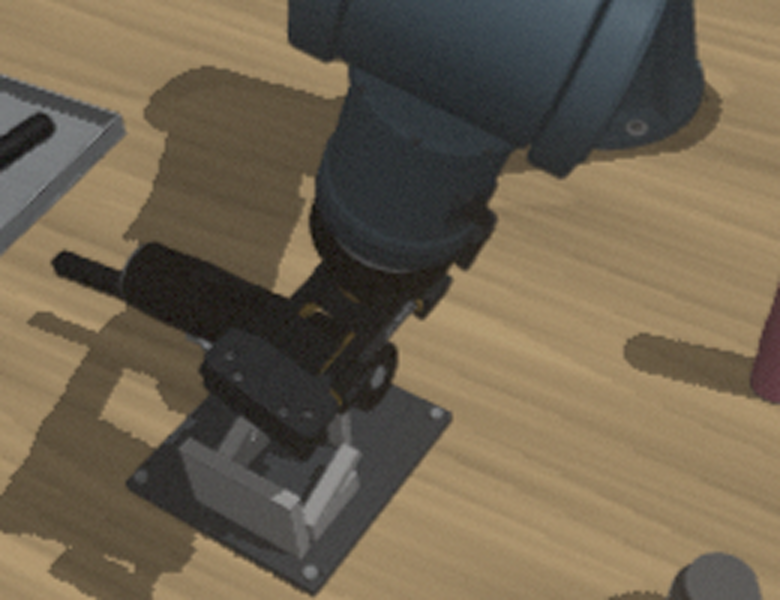

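View pics/d4.png

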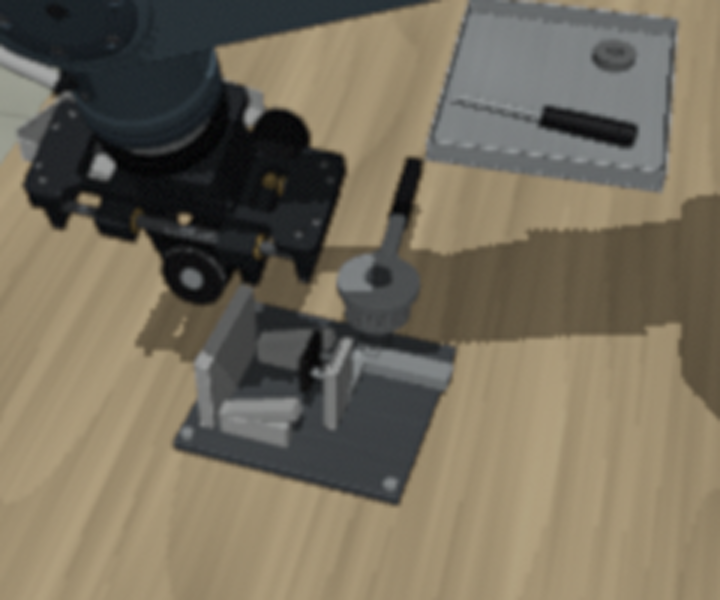

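```bash
python3 - <<'E'
from h import *; import fk
pc=[.6014,.0027,-.0759]
R2=fk.tool(-20,np.degrees(pc[2])); 
for z in(.12,.067): togo(fk.tcp(c2w(pc,[-.007,.057,z])[0],R2),R2)
E
```

```text
from [0.6045 0.0539 0.1996] delta [32.5 -5.7 91.9] ang [-0.24 -0.11  0.14]
from [0.6045 0.0539 0.1996] delta [ 50.5  -5.5 141.8] ang [-0.24 -0.11  0.14]
```

Call:
move_arm(commands=[{"gripper": 20,"delta_pos": [7,-2,20],"angular": [-0.2,0,0.1]},{"gripper": 20,"delta_pos": [16,-4,46],"angular": [-0.2,0,0.1]},{"gripper": 20,"delta_pos": [26,-5.5,72],"angular": [-0.2,0,0.1]},{"gripper": 20,"delta_pos": [32.5,-5.5,92],"angular": [-0.2,0,0.1]},{"gripper": 20,"delta_pos": [32.5,-5.5,92],"angular": [-0.2,0,0.1]},{"gripper": 20,"delta_pos": [32.5,-5.5,92],"angular": [-0.2,0,0.1]}])

```text
clock: 7.15
position: [0.5997, 0.0532, 0.1056]
tcp_rot: [2.115, 1.957, -0.365]
contact_force: [1.3, -0.0, -1.3]
finger_gap: 0.042
```

```bash
python3 - <<'E'
from h import *; import fk
snap("scene","s5.png",(170,120,340,290),4);snap("side","d5.png",(230,60,380,210),4)
pc=[.6014,.0027,-.0759]
R2=fk.tool(-20,np.degrees(pc[2])); 
for z in(.08,.067): togo(fk.tcp(c2w(pc,[-.007,.057,z])[0],R2),R2)
for c in("scene","side"):
    m=arm.camera_model(c); print(c,proj(m,c2w(pc,[[-.007,.09,.12],[-.007,-.09,.12]])))
E
```

```text
from [0.6012 0.0533 0.1074] delta [15.3 -3.3 42.5] ang [ 0.39 -0.23 -0.2 ]
from [0.6012 0.0533 0.1074] delta [19.7 -3.4 54.7] ang [ 0.39 -0.23 -0.2 ]
scene [[299.75901367 235.10810843]
 [229.32711234 199.00031758]]
side [[270.54835777 159.46683465]
 [298.4040381  108.4278682 ]]
```

View pics/s5.png

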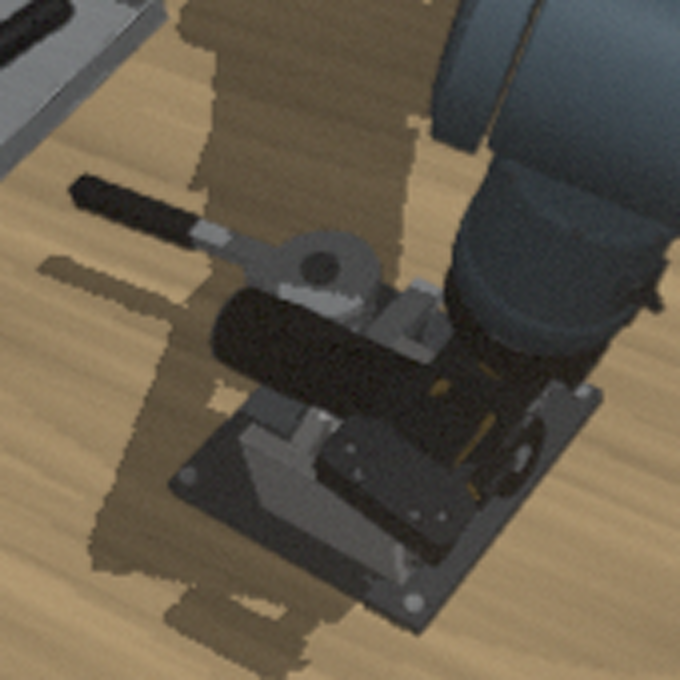

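View pics/d5.png

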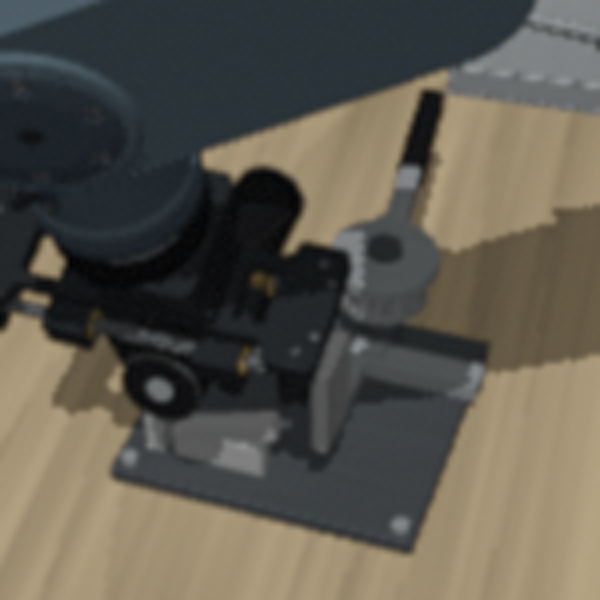

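The cap sits at side (269.5,157.5) against a prediction of (270.5,159.5). The brush is level and aligned, so I'm lowering it.

Call:
move_arm(commands=[{"gripper": 20,"delta_pos": [4,-2,11],"angular": [0.3,0,-0.2]},{"gripper": 20,"delta_pos": [8,-3,22],"angular": [0.3,0,-0.2]},{"gripper": 20,"delta_pos": [12,-3,33],"angular": [0.3,0,-0.2]},{"gripper": 20,"delta_pos": [15.5,-3,42.5],"angular": [0.3,0,-0.2]},{"gripper": 20,"delta_pos": [15.5,-3,42.5],"angular": [0.3,0,-0.2]}])

```text
clock: 7.75
position: [0.596, 0.0536, 0.0582]
tcp_rot: [2.115, 1.963, -0.374]
contact_force: [0.7, 0.4, -1.6]
finger_gap: 0.0418
```

```bash
python3 - <<'E'
from h import *; import fk
pc=[.6014,.0027,-.0759]
R2=fk.tool(-20,np.degrees(pc[2])); 
print(arm.get_obs()['contact_force'],arm.get_obs()['wrist_torque'])
for z in(.067,.065): togo(fk.tcp(c2w(pc,[-.007,.057,z])[0],R2),R2)
E
```

```text
[ 0.7171784   0.36556435 -1.62559085] [ 0.33113567 -0.08387592  0.01471541]
from [0.596  0.0536 0.0582] delta [3.3 2.3 8.4] ang [-0.23 -0.16  0.11]
from [0.596  0.0536 0.0582] delta [ 3.9  2.3 10.3] ang [-0.23 -0.16  0.11]
```

Call:
move_arm(commands=[{"gripper": 20,"delta_pos": [1.5,0.5,4],"angular": [0,0,0]},{"gripper": 20,"delta_pos": [3,1,8],"angular": [0,0,0]},{"gripper": 20,"delta_pos": [3,1,8],"angular": [0,0,0]}])

```text
clock: 8.05
position: [0.5985, 0.0536, 0.0517]
tcp_rot: [2.115, 1.961, -0.37]
contact_force: [0.1, -0.2, -1.2]
finger_gap: 0.0418
```

```bash
python3 - <<'E'
from h import *; import fk
snap("scene","s6.png",(170,120,340,290),4);snap("side","d6.png",(230,60,380,210),4)
pc=[.6014,.0027,-.0759]
R2=fk.tool(-20,np.degrees(pc[2])); 
print(arm.get_obs()['contact_force'],arm.get_obs()['wrist_torque'])
for z in(.067,.065): togo(fk.tcp(c2w(pc,[-.007,.057,z])[0],R2),R2)
E
```

```text
[ 0.29359572 -0.5569034  -1.27031675] [ 0.30613055 -0.04620756  0.06522914]
from [0.5987 0.0536 0.0523] delta [ 1.  -0.5  3. ] ang [-0.   -0.18  0.03]
from [0.5987 0.0536 0.0523] delta [ 1.6 -0.5  4.8] ang [-0.   -0.18  0.03]
```

View pics/s6.png

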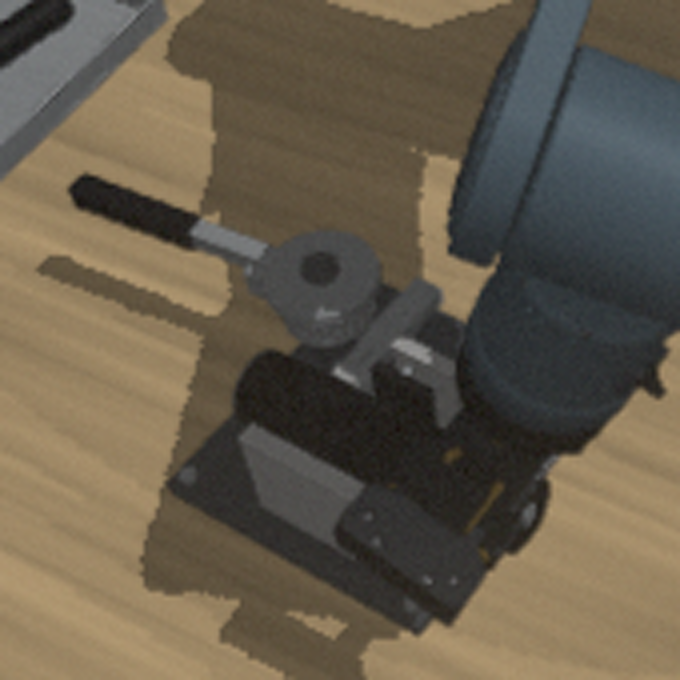

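View pics/d6.png

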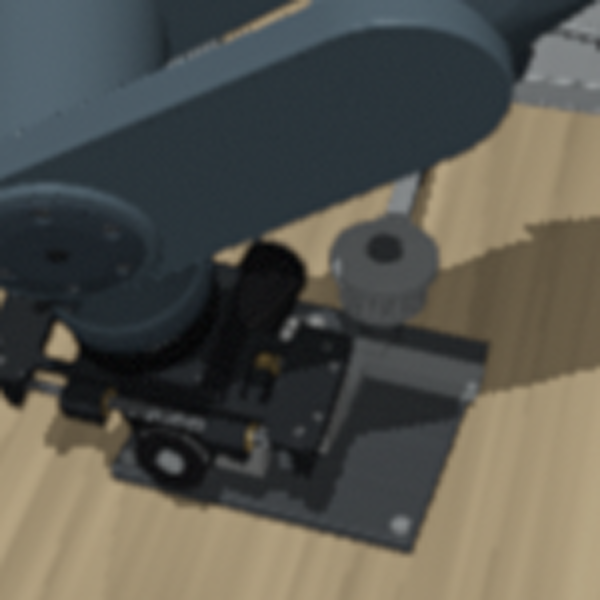

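Call:
move_arm(commands=[{"gripper": 20,"delta_pos": [0.5,0,1.5],"angular": [0,0,0]},{"gripper": 20,"delta_pos": [1,0,3],"angular": [0,0,0]},{"gripper": 20,"delta_pos": [1,0,3],"angular": [0,0,0]}])

```text
clock: 8.45
position: [0.5985, 0.0536, 0.0489]
tcp_rot: [2.114, 1.961, -0.37]
contact_force: [-0.2, 0.3, -1.2]
finger_gap: 0.0422
```

Call:
move_arm(commands=[{"gripper": 20,"delta_pos": [0.5,0,1.5],"angular": [0,0,0]},{"gripper": 20,"delta_pos": [0.5,0,1.5],"angular": [0,0,0]}])

```text
clock: 8.65
position: [0.5986, 0.0535, 0.0472]
tcp_rot: [2.114, 1.961, -0.37]
contact_force: [-0.0, 0.4, -0.5]
finger_gap: 0.0421
```

```bash
python3 - <<'E'
from h import *; import fk
pc=[.6014,.0027,-.0759]
R2=fk.tool(-20,np.degrees(pc[2])); 
print(arm.get_obs()['contact_force'],arm.get_obs()['wrist_torque'])
for z in(.067,.065): togo(fk.tcp(c2w(pc,[-.007,.057,z])[0],R2),R2)
E
```

```text
[-0.01874702  0.4262641  -0.54963889] [ 0.2515542  -0.088587    0.06702189]
from [0.5986 0.0535 0.0472] delta [-0.6 -0.3 -1.8] ang [-0.01 -0.18  0.05]
from [0.5986 0.0535 0.0472] delta [ 0.1 -0.3  0.1] ang [-0.01 -0.18  0.05]
```

Call:
move_arm(commands=[{"gripper": 20,"delta_pos": [0.5,0,1.5],"angular": [0,0,0]},{"gripper": 20,"delta_pos": [0.5,0,1.5],"angular": [0,0,0]}])

```text
clock: 8.85
position: [0.5986, 0.0535, 0.0457]
tcp_rot: [2.114, 1.961, -0.37]
contact_force: [0.7, 0.9, -0.2]
finger_gap: 0.0418
```

Force is rising, so contact has begun. I'll go down 1 mm more and then open gradually.

Call:
move_arm(commands=[{"gripper": 20,"delta_pos": [0.3,0,1],"angular": [0,0,0]},{"gripper": 46,"delta_pos": [0.3,0,1],"angular": [0,0,0]},{"gripper": 50,"delta_pos": [0.3,0,1],"angular": [0,0,0]},{"gripper": 56,"delta_pos": [0.3,0,1],"angular": [0,0,0]},{"gripper": 62,"delta_pos": [0.3,0,1],"angular": [0,0,0]},{"gripper": 70,"delta_pos": [0.3,0,1],"angular": [0,0,0]},{"gripper": 70,"delta_pos": [0.3,0,1],"angular": [0,0,0]}])

```text
clock: 9.55
position: [0.5985, 0.0534, 0.0447]
tcp_rot: [2.114, 1.961, -0.37]
contact_force: [0.3, 0.3, 1.2]
finger_gap: 0.0698
```

```bash
python3 - <<'E'
from h import *
snap("scene","s7.png",(170,120,340,290),4);snap("side","d7.png",(230,60,380,210),4)
E
```

```text
(no output)
```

View pics/s7.png

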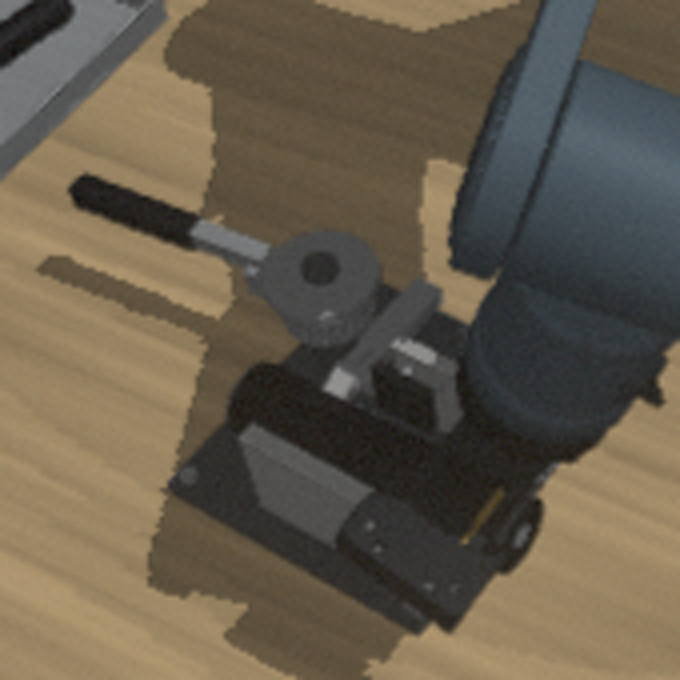

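View pics/d7.png

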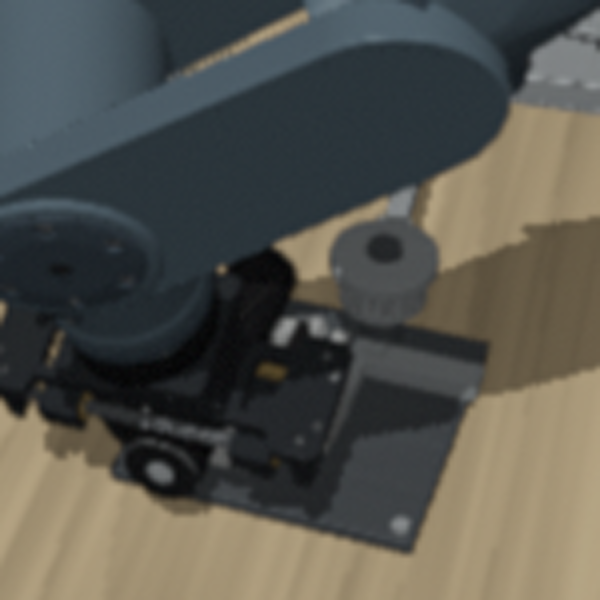

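The brush has rolled against the fence, away from the pad. I'll retreat straight back along the tool.

Call:
move_arm(commands=[{"gripper": 80,"delta_pos": [0,2,0],"angular": [0,0,0]},{"gripper": 80,"delta_pos": [0,2,-5],"angular": [0,0,0]},{"gripper": 80,"delta_pos": [0,2,-18],"angular": [0,0,0]},{"gripper": 80,"delta_pos": [0,2,-45],"angular": [0,0,0]},{"gripper": 80,"delta_pos": [0,2,-80],"angular": [0,0,0]},{"gripper": 80,"delta_pos": [0,2,-120],"angular": [0,0,0]},{"gripper": 80,"delta_pos": [0,2,-160],"angular": [0,0,0]}])

```text
clock: 10.35
position: [0.6046, 0.1082, 0.1978]
tcp_rot: [2.114, 1.961, -0.369]
contact_force: [0.7, 0.1, -0.3]
finger_gap: 0.08
```

```bash
python3 - <<'E'
from h import *
snap("scene","s8.png",(170,120,340,290),4);snap("side","d8.png",(230,60,380,210),4)
pc=[.6014,.0027,-.0759]
for c in("scene","side"):
    m=arm.camera_model(c); print(c,proj(m,c2w(pc,[[0,.09,.062],[0,-.09,.062]])))
E
```

```text
scene [[299.25821155 253.3044373 ]
 [232.28282637 217.73145414]]
side [[269.56919537 177.20369727]
 [296.28588385 126.5137331 ]]
```

View pics/s8.png

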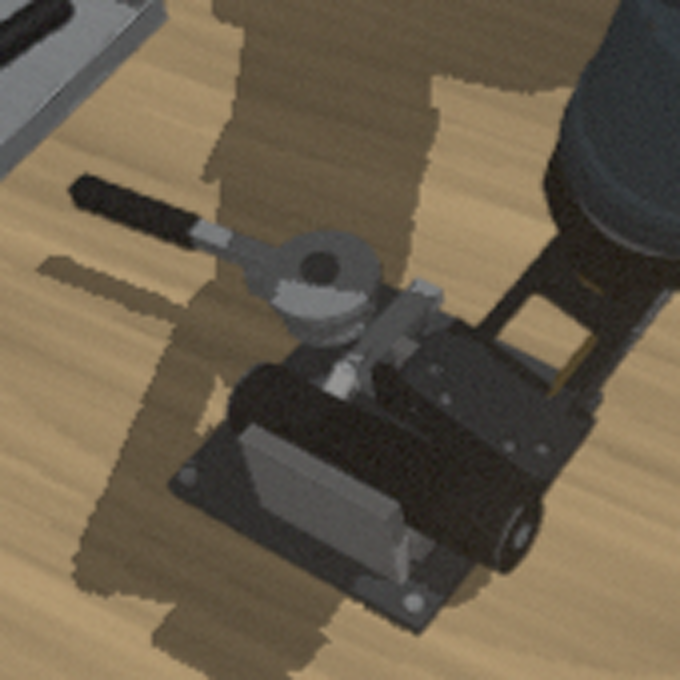

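View pics/d8.png

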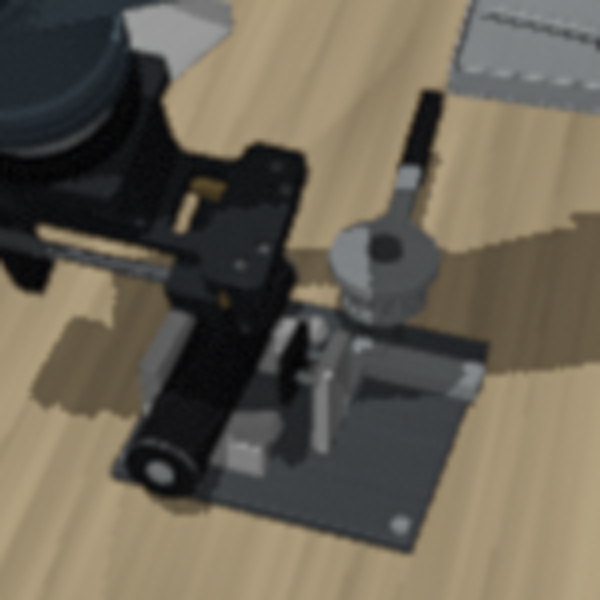

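Cap at scene (300.7,253.3) and side (270,177.8), predicted (299.3,253.3) and (269.6,177.2), so the brush is seated and centred. On to the wrench.

```bash
cat >> h.py <<'E'
import fk
PC=[.6014,.0027,-.0759]
SC=c2w(PC,[-.075,-.09,0])[0]
def grip(th,z,r=.13,sc=None):
    s=SC if sc is None else sc
    phi=-np.pi/2+(.6-th)+PC[2]
    p=np.array([s[0]+r*np.cos(phi),s[1]+r*np.sin(phi),z-.019])
    return p,fk.tool(0,np.degrees(phi)+90)
E
python3 - <<'E'
from h import *
ms,md=arm.camera_model("scene"),arm.camera_model("side")
print(SC,unz(ms,(249.8,187.2),.098),unz(md,(326,121.8),.098))
p,R=grip(.477,.17); print(p); togo(p,R)
q=arm.get_obs()['joints']
for th in (.1,.5,1.1):
    for z in(.17,.083):
        p,R=grip(th,z); q,e=fk.ik(p,R,q); print(th,z,q.round(2),round(e,4))
E
```

```text
[ 0.51979148 -0.08135385  0.        ] [ 0.52453154 -0.08057172  0.098     ] [ 0.51821528 -0.08033678  0.098     ]
[ 0.52591222 -0.21120968  0.151     ]
from [0.6084 0.1098 0.2034] delta [-289.9  -59.4  158.4] ang [-0.51 19.67 -6.94]
0.1 0.17 [-0.53  0.34  1.6   0.    1.2  -0.95] 0.0
0.1 0.083 [-0.53  0.46  1.64  0.    1.05 -0.95] 0.0
0.5 0.17 [-0.59  0.25  1.71 -0.    1.18 -0.62] 0.0
0.5 0.083 [-0.59  0.38  1.75 -0.    1.01 -0.62] 0.0
1.1 0.17 [-0.65  0.09  1.9  -0.    1.15 -0.07] 0.0
1.1 0.083 [-0.65  0.23  1.95 -0.    0.96 -0.07] 0.0
```

Call:
move_arm(commands=[{"gripper": 80,"delta_pos": [-20,-5,-5],"angular": [0,4,-1]},{"gripper": 80,"delta_pos": [-60,-12,15],"angular": [-0.1,8,-2]},{"gripper": 80,"delta_pos": [-105,-21,40],"angular": [-0.2,12,-3.5]},{"gripper": 80,"delta_pos": [-150,-30,70],"angular": [-0.3,16,-5]},{"gripper": 70,"delta_pos": [-195,-40,100],"angular": [-0.5,19.7,-7]},{"gripper": 60,"delta_pos": [-245,-50,130],"angular": [-0.5,19.7,-7]},{"gripper": 60,"delta_pos": [-290,-59,158],"angular": [-0.5,19.7,-7]},{"gripper": 60,"delta_pos": [-290,-59,158],"angular": [-0.5,19.7,-7]}])

```text
clock: 11.25
position: [0.5196, -0.2171, 0.1444]
tcp_rot: [-2.167, -2.262, 0.017]
contact_force: [0.8, 0.8, 1.1]
finger_gap: 0.06
```

```bash
python3 - <<'E'
from h import *
p,R=grip(.477,.17); togo(p,R)
m=arm.camera_model("wrist"); snap("wrist","w9.png"); snap("scene","s9.png",(120,100,340,290),3)
np.save("mw9.npy",m,allow_pickle=True)
print(proj(m,[grip(.477,.111,.085)[0],grip(.477,.111,.13)[0],grip(.477,.111,.175)[0]]))
E
```

```text
from [ 0.5196 -0.2171  0.1444] delta [ 5.6  6.5 -6.7] ang [-0.78  0.06 -0.25]
[[326.27145986 151.76193867]
 [325.75108221 211.98851144]
 [325.29681845 264.56330888]]
```

View pics/w9.png

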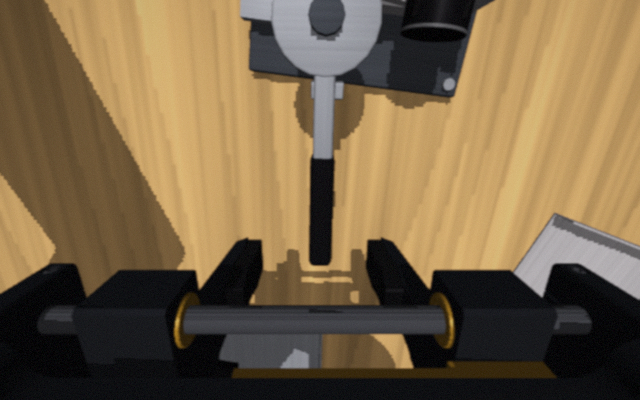

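View pics/s9.png

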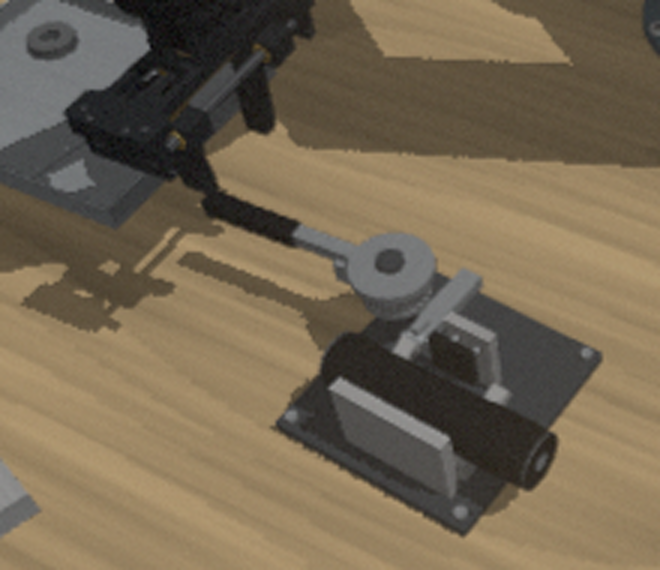

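```bash
python3 - <<'E'
from h import *
m=np.load("mw9.npy",allow_pickle=True).item()
a,b,s=unz(m,(322.5,158),.092),unz(m,(320,262),.092),unz(m,(327,15),.098)
print(a,b,s,np.linalg.norm(a-s),np.linalg.norm(b-s))
d=b-a; print("th",.6-(np.arctan2(d[1],d[0])-PC[2]+np.pi/2)); d=(a+b)/2-s;print("th2",.6-(np.arctan2(d[1],d[0])-PC[2]+np.pi/2))
print(unz(m,(449,83),.012),c2w(PC,[.05,-.12,.012]))
E
```

```text
[ 0.52139863 -0.1707461   0.092     ] [ 0.52370269 -0.25403864  0.092     ] [ 0.5195401  -0.08531748  0.098     ] 0.08565922938181683 0.16887911688527113
th 0.4964447834811442
th2 0.5004132323594391
[ 0.63378077 -0.11274686  0.012     ] [[ 0.64215679 -0.12074587  0.012     ]]
```

```bash
cat >> h.py <<'E'
SC=np.array([.5198,-.083,0])
def swing(ths,z=.083,p0=None,r=.13):
    p,R=pose()
    if p0 is not None: p,R=p0
    for t in ths:
        g,Rg=grip(t,z,r); d=R.inv().apply(g-p)*1000; a=np.degrees((R.inv()*Rg).as_rotvec())
        print(round(t,3),np.round(d,1),np.round(a,1))
E
python3 - <<'E'
from h import *
p,R=grip(.5,.083); togo(p,R)
E
```

```text
from [ 0.5198 -0.2166  0.1443] delta [ 3.6  4.4 80.3] ang [-0.81  0.05  0.99]
```

Call:
move_arm(commands=[{"gripper": 60,"delta_pos": [3,4,0],"angular": [-0.8,0,1]},{"gripper": 60,"delta_pos": [3.6,4.4,20],"angular": [-0.8,0,1]},{"gripper": 60,"delta_pos": [3.6,4.4,45],"angular": [-0.8,0,1]},{"gripper": 60,"delta_pos": [3.6,4.4,68],"angular": [-0.8,0,1]},{"gripper": 60,"delta_pos": [3.6,4.4,80],"angular": [-0.8,0,1]},{"gripper": 60,"delta_pos": [3.6,4.4,80],"angular": [-0.8,0,1]},{"gripper": 10,"delta_pos": [3.6,4.4,80],"angular": [-0.8,0,1]},{"gripper": 10,"delta_pos": [3.6,4.4,80],"angular": [-0.8,0,1]}])

```text
clock: 12.15
position: [0.5256, -0.2101, 0.0664]
tcp_rot: [2.186, 2.251, 0.001]
contact_force: [-0.8, -0.6, -0.0]
finger_gap: 0.0462
```

Call:
move_arm(commands=[{"gripper": 10,"delta_pos": [0,0,0],"angular": [0,0,0]},{"gripper": 10,"delta_pos": [0,0,0],"angular": [0,0,0]},{"gripper": 10,"delta_pos": [0,0,0],"angular": [0,0,0]}])

```text
clock: 12.45
position: [0.5247, -0.2102, 0.0654]
tcp_rot: [2.188, 2.251, 0.0]
contact_force: [-0.1, 0.5, -0.2]
finger_gap: 0.0223
```

```bash
python3 - <<'E'
from h import *
snap("scene","s10.png",(120,100,340,290),3)
p,R=grip(.5,.083); togo(p,R)
swing(np.linspace(.6,1.2,7),p0=(p,R))
E
```

```text
from [ 0.5246 -0.2102  0.0653] delta [-2.8 -1.7  1.3] ang [0.09 0.07 0.24]
0.6 [  0.6 -13.    0. ] [0.  0.  5.7]
0.7 [  2.6 -25.8   0. ] [ 0.   0.  11.5]
0.8 [  5.8 -38.4   0. ] [ 0.   0.  17.2]
0.9 [ 10.3 -50.6   0. ] [ 0.   0.  22.9]
1.0 [ 15.9 -62.3   0. ] [ 0.   0.  28.6]
1.1 [ 22.7 -73.4   0. ] [ 0.   0.  34.4]
1.2 [ 30.6 -83.7   0. ] [ 0.   0.  40.1]
```

View pics/s10.png

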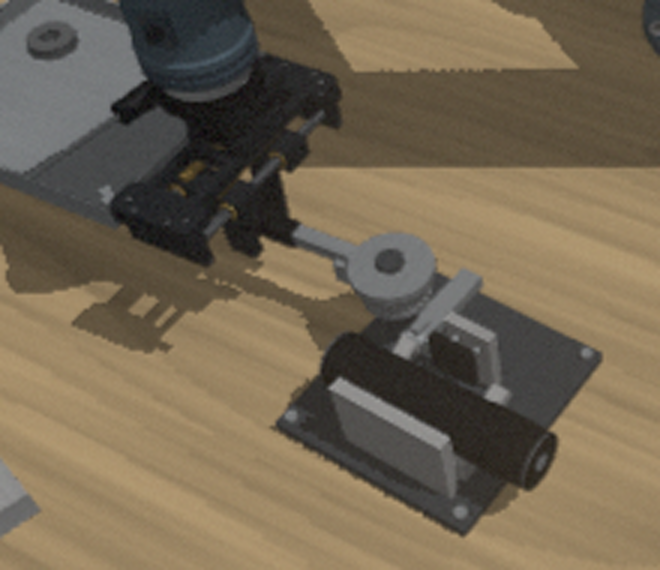

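Call:
move_arm(commands=[{"gripper": 10,"delta_pos": [0,0,0],"angular": [0,0,0]},{"gripper": 10,"delta_pos": [0,0,0],"angular": [0,0,0]},{"gripper": 10,"delta_pos": [0.6,-13,0],"angular": [0,0,5.7]},{"gripper": 10,"delta_pos": [2.6,-25.8,0],"angular": [0,0,11.5]},{"gripper": 10,"delta_pos": [5.8,-38.4,0],"angular": [0,0,17.2]},{"gripper": 10,"delta_pos": [10.3,-50.6,0],"angular": [0,0,22.9]},{"gripper": 10,"delta_pos": [15.9,-62.3,0],"angular": [0,0,28.6]},{"gripper": 10,"delta_pos": [22.7,-73.4,0],"angular": [0,0,34.4]}])

```text
clock: 13.3
position: [0.4515, -0.1896, 0.0652]
tcp_rot: [2.759, 1.495, 0.005]
contact_force: [7.3, 2.5, -1.1]
finger_gap: 0.0175
```

```bash
python3 - <<'E'
from h import *
o=arm.get_obs(); print(o['clock'],o['contact_force'],o['wrist_torque'],o['finger_gap'])
snap("scene","s11.png",(120,100,340,290),3)
p,R=pose(); v=p-SC; print("r",np.hypot(v[0],v[1]),"th",.6-(np.arctan2(v[1],v[0])-PC[2]+np.pi/2), "z",p[2])
E
```

```text
13.3 [ 7.32245325  2.52780483 -1.12914675] [ 0.36292515 -1.04699018 -0.15386606] 0.017520007644223564
r 0.1265602764818312 th 1.1060321325892835 z 0.06525031999308128
```

View pics/s11.png

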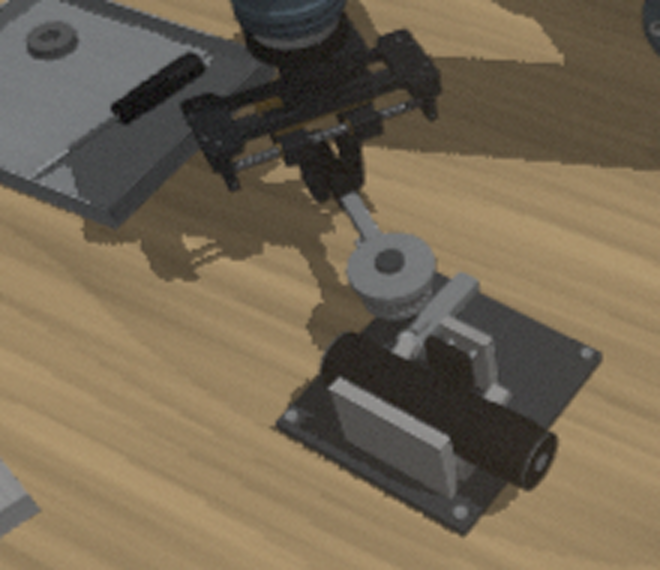

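```bash
python3 - <<'E'
from h import *
swing([1.17,1.05,.91,.77,.63,.49,.35,.21],p0=grip(1.1,.083)); print()
swing([.1,.04,.04,.12,.26,.4,.54,.68],p0=grip(.21,.083)); print()
swing([.82,.96,1.08,1.16,1.16],p0=grip(.68,.083))
E
```

```text
1.17 [ 0.3 -9.1  0. ] [0. 0. 4.]
1.05 [0.2 6.5 0. ] [ 0.   0.  -2.9]
0.91 [ 2.3 24.6  0. ] [  0.    0.  -10.9]
0.77 [ 7.  42.1  0. ] [  0.    0.  -18.9]
0.63 [14.1 58.9  0. ] [  0.    0.  -26.9]
0.49 [23.4 74.5  0. ] [  0.   0. -35.]
0.35 [34.9 88.6  0. ] [  0.   0. -43.]
0.21 [ 48.2 101.    0. ] [  0.   0. -51.]

0.1 [ 0.8 14.3  0. ] [ 0.   0.  -6.3]
0.04 [ 1.9 22.   0. ] [ 0.   0.  -9.7]
0.04 [ 1.9 22.   0. ] [ 0.   0.  -9.7]
0.12 [ 0.5 11.7  0. ] [ 0.   0.  -5.2]
0.26 [ 0.2 -6.5  0. ] [0.  0.  2.9]
0.4 [  2.3 -24.6   0. ] [ 0.   0.  10.9]
0.54 [  7.  -42.1   0. ] [ 0.   0.  18.9]
0.68 [ 14.1 -58.9   0. ] [ 0.   0.  26.9]

0.82 [  1.3 -18.1   0. ] [0. 0. 8.]
0.96 [  5.1 -35.9   0. ] [ 0.  0. 16.]
1.08 [ 10.3 -50.6   0. ] [ 0.   0.  22.9]
1.16 [ 14.7 -60.    0. ] [ 0.   0.  27.5]
1.16 [ 14.7 -60.    0. ] [ 0.   0.  27.5]
```

Call:
move_arm(commands=[{"gripper": 10,"delta_pos": [0.3,-9.1,0],"angular": [0,0,4]},{"gripper": 10,"delta_pos": [0.2,6.5,0],"angular": [0,0,-2.9]},{"gripper": 10,"delta_pos": [2.3,24.6,0],"angular": [0,0,-10.9]},{"gripper": 10,"delta_pos": [7,42.1,0],"angular": [0,0,-18.9]},{"gripper": 10,"delta_pos": [14.1,58.9,0],"angular": [0,0,-26.9]},{"gripper": 10,"delta_pos": [23.4,74.5,0],"angular": [0,0,-35]},{"gripper": 10,"delta_pos": [34.9,88.6,0],"angular": [0,0,-43]},{"gripper": 10,"delta_pos": [48.2,101,0],"angular": [0,0,-51]}])

```text
clock: 14.15
position: [0.5616, -0.2033, 0.0651]
tcp_rot: [-1.833, -2.551, 0.001]
contact_force: [-4.8, 4.5, 8.9]
finger_gap: 0.0175
```

```bash
python3 - <<'E'
from h import *
o=arm.get_obs(); print(o['clock'],o['contact_force'],o['finger_gap'])
togo(*grip(.21,.083))
E
```

```text
14.15 [-4.82799372  4.45361482  8.87753353] 0.017482631397786455
from [ 0.5616 -0.2033  0.0651] delta [-2.7 -2.7  1.1] ang [-0.03 -0.    0.6 ]
```

Call:
move_arm(commands=[{"gripper": 10,"delta_pos": [0.8,14.3,0],"angular": [0,0,-6.3]},{"gripper": 10,"delta_pos": [1.9,22,0],"angular": [0,0,-9.7]},{"gripper": 10,"delta_pos": [1.9,22,0],"angular": [0,0,-9.7]},{"gripper": 10,"delta_pos": [0.5,11.7,0],"angular": [0,0,-5.2]},{"gripper": 10,"delta_pos": [0.2,-6.5,0],"angular": [0,0,2.9]},{"gripper": 10,"delta_pos": [2.3,-24.6,0],"angular": [0,0,10.9]},{"gripper": 10,"delta_pos": [7,-42.1,0],"angular": [0,0,18.9]},{"gripper": 10,"delta_pos": [14.1,-58.9,0],"angular": [0,0,26.9]}])

```text
clock: 14.95
position: [0.5011, -0.2087, 0.0651]
tcp_rot: [2.387, 2.039, 0.002]
contact_force: [3.5, 4.2, 2.6]
finger_gap: 0.0179
```

Call:
move_arm(commands=[{"gripper": 10,"delta_pos": [1.3,-18.1,0],"angular": [0,0,8]},{"gripper": 10,"delta_pos": [5.1,-35.9,0],"angular": [0,0,16]},{"gripper": 10,"delta_pos": [10.3,-50.6,0],"angular": [0,0,22.9]},{"gripper": 10,"delta_pos": [14.7,-60,0],"angular": [0,0,27.5]},{"gripper": 10,"delta_pos": [14.7,-60,0],"angular": [0,0,27.5]}])

```text
clock: 15.45
position: [0.4447, -0.1847, 0.0652]
tcp_rot: [2.8, 1.418, 0.005]
contact_force: [5.9, 0.7, -4.4]
finger_gap: 0.0177
```

```bash
python3 - <<'E'
from h import *
o=arm.get_obs(); print(o['clock'],o['contact_force'],o['finger_gap'])
togo(*grip(1.16,.083))
snap("scene","s12.png",(120,100,340,290),3)
swing([1.06,.92,.78,.64,.5,.36,.22,.1],p0=grip(1.16,.083)); print()
swing([.03,.03,.1,.24,.38,.52,.66,.80],p0=grip(.1,.083)); print()
swing([.94,1.06,1.16,1.16],p0=grip(.8,.083))
E
```

```text
15.45 [ 5.92116843  0.6562877  -4.38491943] 0.017688408164483343
from [ 0.4447 -0.1847  0.0652] delta [-3.6 -0.   1.2] ang [ 0.24 -0.08  0.14]
1.06 [ 0.6 13.   0. ] [ 0.   0.  -5.7]
0.92 [ 3.7 30.9  0. ] [  0.    0.  -13.8]
0.78 [ 9.3 48.2  0. ] [  0.    0.  -21.8]
0.64 [17.2 64.6  0. ] [  0.    0.  -29.8]
0.5 [27.3 79.7  0. ] [  0.    0.  -37.8]
0.36 [39.4 93.3  0. ] [  0.    0.  -45.8]
0.22 [ 53.3 105.    0. ] [  0.    0.  -53.9]
0.1 [ 66.4 113.4   0. ] [  0.    0.  -60.7]

0.03 [0.3 9.1 0. ] [ 0.  0. -4.]
0.03 [0.3 9.1 0. ] [ 0.  0. -4.]
0.1 [0. 0. 0.] [0. 0. 0.]
0.24 [  1.3 -18.1   0. ] [0. 0. 8.]
0.38 [  5.1 -35.9   0. ] [ 0.  0. 16.]
0.52 [ 11.3 -53.    0. ] [ 0.   0.  24.1]
0.66 [ 19.9 -69.1   0. ] [ 0.   0.  32.1]
0.8 [ 30.6 -83.7   0. ] [ 0.   0.  40.1]

0.94 [  1.3 -18.1   0. ] [0. 0. 8.]
1.06 [  4.4 -33.4   0. ] [ 0.   0.  14.9]
1.16 [  8.3 -45.8   0. ] [ 0.   0.  20.6]
1.16 [  8.3 -45.8   0. ] [ 0.   0.  20.6]
```

View pics/s12.png

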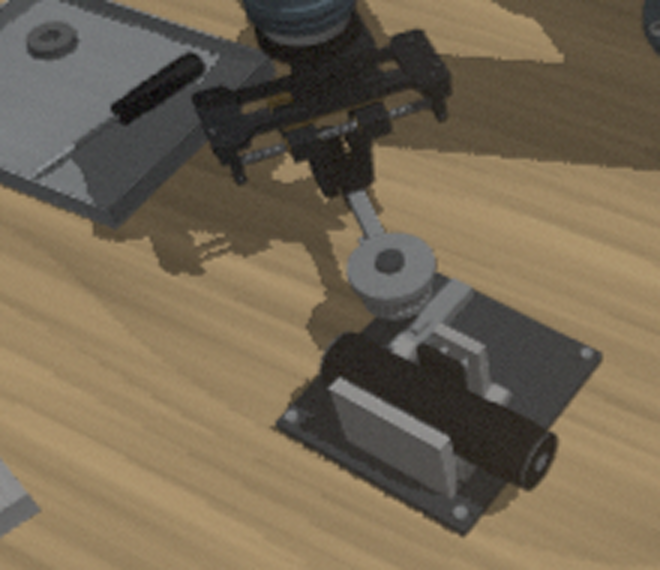

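The jaw is advancing and the brush hasn't moved. Third swing.

Call:
move_arm(commands=[{"gripper": 10,"delta_pos": [0.6,13,0],"angular": [0,0,-5.7]},{"gripper": 10,"delta_pos": [3.7,30.9,0],"angular": [0,0,-13.8]},{"gripper": 10,"delta_pos": [9.3,48.2,0],"angular": [0,0,-21.8]},{"gripper": 10,"delta_pos": [17.2,64.6,0],"angular": [0,0,-29.8]},{"gripper": 10,"delta_pos": [27.3,79.7,0],"angular": [0,0,-37.8]},{"gripper": 10,"delta_pos": [39.4,93.3,0],"angular": [0,0,-45.8]},{"gripper": 10,"delta_pos": [53.3,105,0],"angular": [0,0,-53.9]},{"gripper": 10,"delta_pos": [66.4,113.4,0],"angular": [0,0,-60.7]}])

```text
clock: 16.3
position: [0.5746, -0.1979, 0.0651]
tcp_rot: [-1.687, -2.648, 0.002]
contact_force: [-8.3, 3.6, 10.4]
finger_gap: 0.0178
```

Call:
move_arm(commands=[{"gripper": 10,"delta_pos": [0.3,9.1,0],"angular": [0,0,-4]},{"gripper": 10,"delta_pos": [0.3,9.1,0],"angular": [0,0,-4]},{"gripper": 10,"delta_pos": [0,0,0],"angular": [0,0,0]},{"gripper": 10,"delta_pos": [1.3,-18.1,0],"angular": [0,0,8]},{"gripper": 10,"delta_pos": [5.1,-35.9,0],"angular": [0,0,16]},{"gripper": 10,"delta_pos": [11.3,-53,0],"angular": [0,0,24.1]},{"gripper": 10,"delta_pos": [19.9,-69.1,0],"angular": [0,0,32.1]},{"gripper": 10,"delta_pos": [30.6,-83.7,0],"angular": [0,0,40.1]}])

```text
clock: 17.1
position: [0.4863, -0.2056, 0.0651]
tcp_rot: [2.504, 1.892, 0.003]
contact_force: [5.3, 3.6, 1.3]
finger_gap: 0.0179
```

Call:
move_arm(commands=[{"gripper": 10,"delta_pos": [1.3,-18.1,0],"angular": [0,0,8]},{"gripper": 10,"delta_pos": [4.4,-33.4,0],"angular": [0,0,14.9]},{"gripper": 10,"delta_pos": [8.3,-45.8,0],"angular": [0,0,20.6]},{"gripper": 10,"delta_pos": [8.3,-45.8,0],"angular": [0,0,20.6]}])

```text
clock: 17.5
position: [0.4448, -0.1849, 0.0652]
tcp_rot: [2.799, 1.419, 0.005]
contact_force: [7.6, 0.4, -5.7]
finger_gap: 0.0178
```

```bash
python3 - <<'E'
from h import *
o=arm.get_obs(); print(o['clock'],o['contact_force'],o['finger_gap'])
togo(*grip(1.16,.083))
snap("scene","s13.png",(120,100,340,290),3)
E
```

```text
17.5 [ 7.6138051   0.42540114 -5.71153692] 0.017794868075680124
from [ 0.4448 -0.1849  0.0652] delta [-3.4 -0.2  1.2] ang [ 0.24 -0.07  0.18]
```

View pics/s13.png

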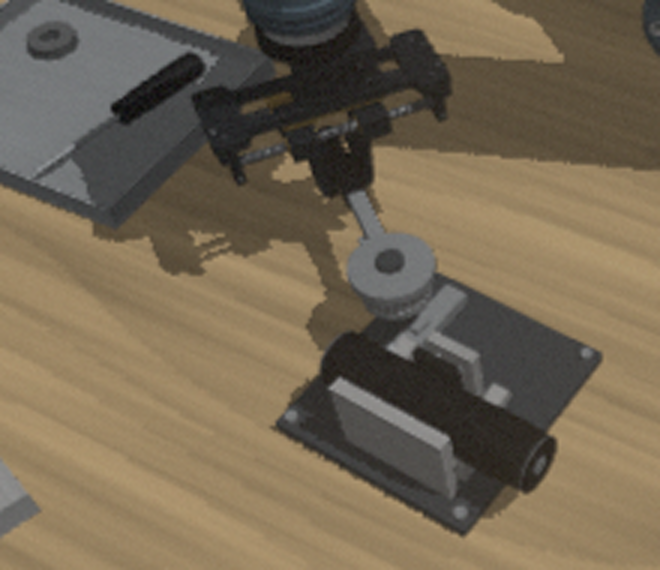

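Pad is on the brush. On the fourth swing the stop may come part-way, so I'll watch the force on the forward part.

Call:
move_arm(commands=[{"gripper": 10,"delta_pos": [0.6,13,0],"angular": [0,0,-5.7]},{"gripper": 10,"delta_pos": [3.7,30.9,0],"angular": [0,0,-13.8]},{"gripper": 10,"delta_pos": [9.3,48.2,0],"angular": [0,0,-21.8]},{"gripper": 10,"delta_pos": [17.2,64.6,0],"angular": [0,0,-29.8]},{"gripper": 10,"delta_pos": [27.3,79.7,0],"angular": [0,0,-37.8]},{"gripper": 10,"delta_pos": [39.4,93.3,0],"angular": [0,0,-45.8]},{"gripper": 10,"delta_pos": [53.3,105,0],"angular": [0,0,-53.9]},{"gripper": 10,"delta_pos": [66.4,113.4,0],"angular": [0,0,-60.7]}])

```text
clock: 18.35
position: [0.5752, -0.1978, 0.0651]
tcp_rot: [-1.686, -2.65, 0.001]
contact_force: [-5.4, 5.2, 8.6]
finger_gap: 0.0172
```

Call:
move_arm(commands=[{"gripper": 10,"delta_pos": [0.3,9.1,0],"angular": [0,0,-4]},{"gripper": 10,"delta_pos": [0.3,9.1,0],"angular": [0,0,-4]},{"gripper": 10,"delta_pos": [0,0,0],"angular": [0,0,0]},{"gripper": 10,"delta_pos": [1.3,-18.1,0],"angular": [0,0,8]},{"gripper": 10,"delta_pos": [5.1,-35.9,0],"angular": [0,0,16]},{"gripper": 10,"delta_pos": [11.3,-53,0],"angular": [0,0,24.1]}])

```text
clock: 18.95
position: [0.5222, -0.2103, 0.0651]
tcp_rot: [2.214, 2.225, 0.001]
contact_force: [2.1, 3.8, 2.9]
finger_gap: 0.0176
```

```bash
python3 - <<'E'
from h import *
o=arm.get_obs(); print(o['clock'],o['contact_force'],o['wrist_torque'])
swing([.59,.66],p0=grip(.52,.083))
swing([.73,.8],p0=grip(.66,.083))
E
```

```text
18.95 [2.1234785  3.8074532  2.94295807] [ 0.6470755  -0.45567905  0.02679856]
0.59 [ 0.3 -9.1  0. ] [0. 0. 4.]
0.66 [  1.3 -18.1   0. ] [0. 0. 8.]
0.73 [ 0.3 -9.1  0. ] [0. 0. 4.]
0.8 [  1.3 -18.1   0. ] [0. 0. 8.]
```

Each 0.14 rad step is the same shift in tool axes, so I'll repeat it and watch the force.

Call:
move_arm(commands=[{"gripper": 10,"delta_pos": [0.3,-9.1,0],"angular": [0,0,4]},{"gripper": 10,"delta_pos": [1.3,-18.1,0],"angular": [0,0,8]}])

```text
clock: 19.15
position: [0.5043, -0.2093, 0.0652]
tcp_rot: [2.362, 2.068, 0.002]
contact_force: [3.8, 0.9, 0.4]
finger_gap: 0.0178
```

Call:
move_arm(commands=[{"gripper": 10,"delta_pos": [0.3,-9.1,0],"angular": [0,0,4]},{"gripper": 10,"delta_pos": [1.3,-18.1,0],"angular": [0,0,8]}])

```text
clock: 19.35
position: [0.4869, -0.2058, 0.0651]
tcp_rot: [2.499, 1.898, 0.002]
contact_force: [3.7, 1.4, -0.6]
finger_gap: 0.0177
```

Call:
move_arm(commands=[{"gripper": 10,"delta_pos": [0.3,-9.1,0],"angular": [0,0,4]},{"gripper": 10,"delta_pos": [1.3,-18.1,0],"angular": [0,0,8]}])

```text
clock: 19.55
position: [0.47, -0.1997, 0.0651]
tcp_rot: [2.626, 1.718, 0.003]
contact_force: [4.3, 0.1, -2.1]
finger_gap: 0.0174
```

Call:
move_arm(commands=[{"gripper": 10,"delta_pos": [0.3,-9.1,0],"angular": [0,0,4]},{"gripper": 10,"delta_pos": [1.3,-18.1,0],"angular": [0,0,8]}])

```text
clock: 19.75
position: [0.4541, -0.1913, 0.0651]
tcp_rot: [2.739, 1.531, 0.004]
contact_force: [7.1, -0.5, -2.6]
finger_gap: 0.0174
```

Call:
move_arm(commands=[{"gripper": 10,"delta_pos": [0.3,-9.1,0],"angular": [0,0,4]},{"gripper": 10,"delta_pos": [0.4,-10.4,0],"angular": [0,0,4.6]}])

```text
clock: 19.95
position: [0.4454, -0.1854, 0.0652]
tcp_rot: [2.798, 1.421, 0.004]
contact_force: [6.8, -2.0, -5.0]
finger_gap: 0.0176
```

```bash
python3 - <<'E'
from h import *
o=arm.get_obs(); print(o['clock'],o['contact_force'],o['finger_gap'])
togo(*grip(1.16,.083))
snap("scene","s14.png",(220,180,320,280),6);snap("side","d14.png",(230,60,380,210),4)
for c in("scene","side"):
    m=arm.camera_model(c)
    for s in (2.2,2.6,2.8,3.2,3.6): print(c,s,proj(m,c2w(PC,[[-.075+.008*s,.0,.076]])))
E
```

```text
19.95 [ 6.81829234 -2.04174441 -4.97017722] 0.017609495893973096
from [ 0.4454 -0.1854  0.0652] delta [-3.4 -0.9  1.2] ang [ 0.26 -0.04  0.28]
scene 2.2 [[279.42933617 213.08989983]]
scene 2.6 [[278.58879148 214.06276524]]
scene 2.8 [[278.16724688 214.55067049]]
scene 3.2 [[277.32160028 215.52944096]]
scene 3.6 [[276.47252656 216.51217806]]
side 2.2 [[306.73501651 151.40295399]]
side 2.6 [[305.4203512 151.1017824]]
side 2.8 [[304.76362134 150.9513347 ]]
side 3.2 [[303.45136534 150.65071505]]
side 3.6 [[302.14071188 150.35046253]]
```

View pics/s14.png

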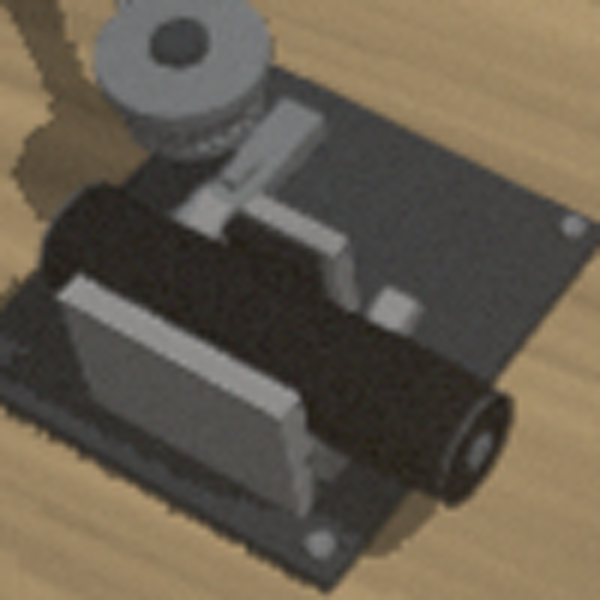

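View pics/d14.png

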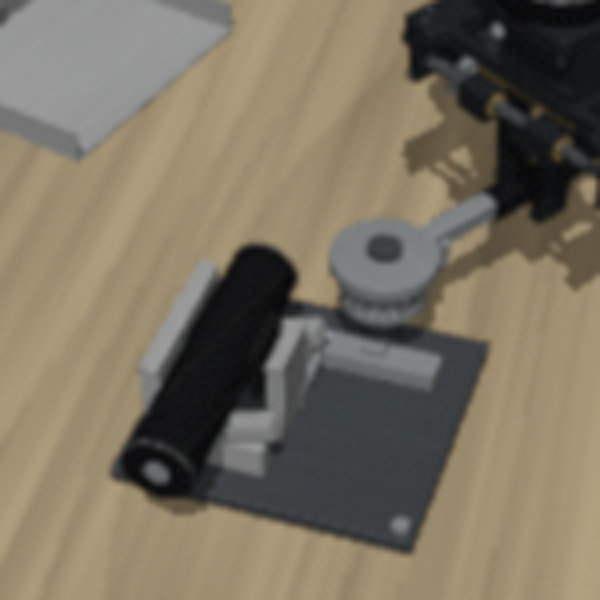

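Jaw travel in the side view is about 12 px, roughly 3.4–3.6 rad. A fifth, careful swing will show whether the screw is on its stop.

Call:
move_arm(commands=[{"gripper": 10,"delta_pos": [0.6,13,0],"angular": [0,0,-5.7]},{"gripper": 10,"delta_pos": [3.7,30.9,0],"angular": [0,0,-13.8]},{"gripper": 10,"delta_pos": [9.3,48.2,0],"angular": [0,0,-21.8]},{"gripper": 10,"delta_pos": [17.2,64.6,0],"angular": [0,0,-29.8]},{"gripper": 10,"delta_pos": [27.3,79.7,0],"angular": [0,0,-37.8]},{"gripper": 10,"delta_pos": [27.3,79.7,0],"angular": [0,0,-37.8]}])

```text
clock: 20.65
position: [0.5263, -0.2102, 0.0651]
tcp_rot: [2.181, 2.258, 0.0]
contact_force: [-2.0, 0.1, 7.1]
finger_gap: 0.0175
```

Call:
move_arm(commands=[{"gripper": 10,"delta_pos": [0.3,-9.1,0],"angular": [0,0,4]},{"gripper": 10,"delta_pos": [1.3,-18.1,0],"angular": [0,0,8]}])

```text
clock: 20.85
position: [0.507, -0.2096, 0.0651]
tcp_rot: [2.342, 2.089, 0.001]
contact_force: [4.7, -0.3, 0.8]
finger_gap: 0.0176
```

Call:
move_arm(commands=[{"gripper": 10,"delta_pos": [0.3,-9.1,0],"angular": [0,0,4]}])

```text
clock: 20.95
position: [0.4978, -0.2083, 0.0651]
tcp_rot: [2.414, 2.005, 0.001]
contact_force: [4.0, 0.0, 1.1]
finger_gap: 0.0179
```

Call:
move_arm(commands=[{"gripper": 10,"delta_pos": [0.3,-9.1,0],"angular": [0,0,4]}])

```text
clock: 21.05
position: [0.489, -0.2063, 0.0652]
tcp_rot: [2.483, 1.919, 0.002]
contact_force: [6.1, 0.7, -0.4]
finger_gap: 0.0176
```

Call:
move_arm(commands=[{"gripper": 10,"delta_pos": [0.3,-9.1,0],"angular": [0,0,4]}])

```text
clock: 21.15
position: [0.4809, -0.204, 0.0652]
tcp_rot: [2.547, 1.83, 0.004]
contact_force: [11.2, -0.7, -5.4]
finger_gap: 0.0176
```

Call:
move_arm(commands=[{"gripper": 10,"delta_pos": [0.3,-9.1,0],"angular": [0,0,4]}])

```text
clock: 21.25
position: [0.4731, -0.2011, 0.0652]
tcp_rot: [2.609, 1.739, 0.006]
contact_force: [14.1, -1.5, -9.3]
finger_gap: 0.0173
```

Call:
move_arm(commands=[{"gripper": 10,"delta_pos": [0.3,-9.1,0],"angular": [0,0,4]}])

```text
clock: 21.35
position: [0.4643, -0.1971, 0.0651]
tcp_rot: [2.669, 1.648, 0.005]
contact_force: [3.3, 2.5, 4.3]
finger_gap: 0.0174
```

```bash
python3 - <<'E'
from h import *
o=arm.get_obs(); print(o['clock'],o['contact_force'],o['finger_gap'])
snap("side","d15.png",(230,60,380,210),4);snap("scene","s15.png",(220,180,320,280),6)
a=cv2.imread("pics/d8.png");b=cv2.imread("pics/d14.png");c=cv2.imread("pics/d15.png")
cv2.imwrite("pics/cmp.png",np.hstack([x[280:480,120:460][:, :340] for x in(a,b)]))
t=b[310:420,265:300]
for n,x in(("8",a),("14",b),("15",c)):
    r=cv2.matchTemplate(x[290:440,230:380],t,cv2.TM_CCOEFF_NORMED); _,v,_,l=cv2.minMaxLoc(r); print(n,v,l)
E
```

```text
21.35 [3.33567851 2.50866106 4.34315844] 0.017388647059380917
8 0.8107059597969055 (27, 18)
14 1.0 (35, 20)
15 0.9882605075836182 (34, 20)
```

View pics/cmp.png

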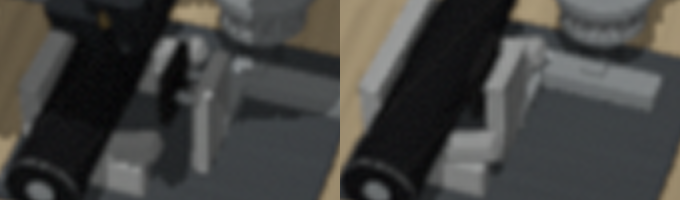

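View pics/d15.png

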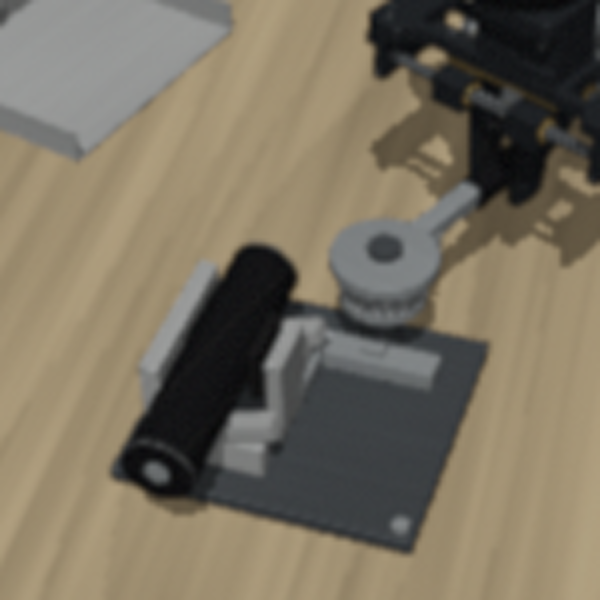

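Jaw travel is about 12 px ≈ 3.6 rad. On this swing the force rose to 14 N and then the ratchet slipped with no further jaw motion, so the screw is on its stop. Releasing the handle.

Call:
move_arm(commands=[{"gripper": 50,"delta_pos": [0,0,0],"angular": [0,0,0]},{"gripper": 50,"delta_pos": [0,0,0],"angular": [0,0,0]},{"gripper": 50,"delta_pos": [0,0,0],"angular": [0,0,0]},{"gripper": 50,"delta_pos": [0,0,-10],"angular": [0,0,0]},{"gripper": 50,"delta_pos": [0,0,-40],"angular": [0,0,0]},{"gripper": 50,"delta_pos": [0,0,-80],"angular": [0,0,0]},{"gripper": 50,"delta_pos": [0,0,-120],"angular": [0,0,0]},{"gripper": 50,"delta_pos": [0,0,-150],"angular": [0,0,0]}])

```text
clock: 22.25
position: [0.4632, -0.1965, 0.2181]
tcp_rot: [2.666, 1.655, 0.002]
contact_force: [0.5, -0.8, -0.0]
finger_gap: 0.0502
```

Call:
move_arm(commands=[{"gripper": 50,"delta_pos": [-30,0,-10],"angular": [0,0,0]},{"gripper": 50,"delta_pos": [-60,0,-20],"angular": [0,0,0]},{"gripper": 50,"delta_pos": [-60,0,-20],"angular": [0,0,0]},{"gripper": 50,"delta_pos": [-60,0,-20],"angular": [0,0,0]}])

```text
clock: 22.65
position: [0.436, -0.2501, 0.2354]
tcp_rot: [2.669, 1.654, 0.001]
contact_force: [-0.2, -0.0, 0.3]
finger_gap: 0.0503
```

```bash
python3 - <<'E'
from h import *
o=arm.get_obs(); print(o['clock'],o['contact_force'],o['dq'].round(3))
im=arm.get_image("side")[:,:,::-1]; cv2.imwrite("pics/d16f.png",im)
cv2.imwrite("pics/d16.png",cv2.resize(im[60:210,230:380],None,fx=4,fy=4,interpolation=cv2.INTER_CUBIC))
im=arm.get_image("scene")[:,:,::-1]; cv2.imwrite("pics/s16f.png",im)
b=cv2.imread("pics/d14.png");c=cv2.imread("pics/d16.png");t=b[310:420,265:300]
r=cv2.matchTemplate(c[290:440,230:380],t,cv2.TM_CCOEFF_NORMED); print(cv2.minMaxLoc(r))
E
```

```text
22.65 [-0.20874031 -0.0041083   0.32986999] [ 0.024  0.012  0.016  0.003 -0.004  0.005]
(-0.5976719260215759, 0.9882983565330505, (48, 37), (34, 20))
```

View pics/d16.png

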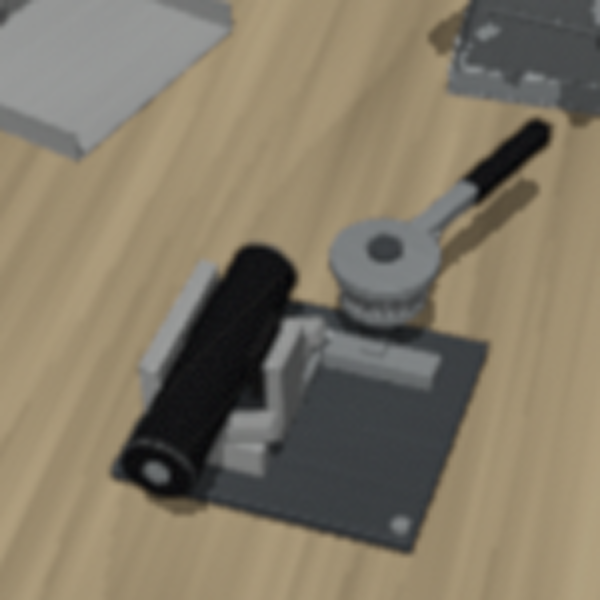

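View pics/s16f.png

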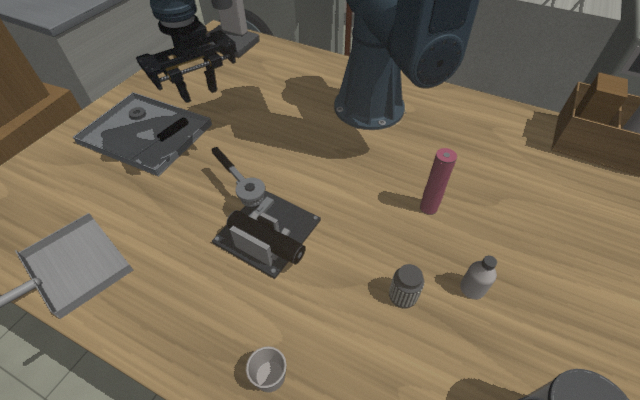

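The brush is clamped along the fence (cap at side (269,178)) and the jaw hasn't slipped. The bottle (480,278) and filter (406,287) are where they started, and the gripper is clear. Handing in.

```bash
python3 -c "
from workcell import arm
print(arm.sign_off())"
```

```text
the job is handed in; nothing more can be done
None
```

The brush is clamped in the cradle, the wrench has been released, and I handed the job in at about 22.8 s of the 72 s allowed. The sign-off gives no verdict, so this rests on my own checks.

- **Brush:** I gripped it near its top, tipped it 90°, lowered it into the cradle and let go. It rolled against the fence. Its end cap was within about 1.5 px (2–3 mm) of the predicted spot along the cradle after release. It moved only about 1 px during clamping.
- **Wrench:** I drove it clockwise in five swings. On the last one the force climbed to about 14 N, then dropped as the ratchet slipped a tooth, and the jaw moved no further. I take that as the screw being on its stop.
- **Screw angle:** Jaw travel in the side view was about 12 px, or roughly 3.6 rad. I read this off the pictures by eye.
- **Unconfirmed:** The template match meant to measure the jaw travel gave no usable figure against the start picture. It did confirm the jaw stayed put after I let go of the wrench. The pad force was not measured directly; it follows from the jaw position.
- **Surroundings:** The last pictures show the bottle and filter where they started, and the gripper is clear of everything.

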